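# Stow the graded pots in the rack, bolt it and pin the bolt

## Robot

A 7-joint arm with a two-finger parallel gripper is mounted at the origin on a cart in front of the work surface, level with it; the furniture and walls round the work are solid. World frame = base frame: x ahead of the robot, y to its left, z up, the work surface at z = 0. Lengths are in m, angles in rad, forces in N, time in s.
With the tool pointing down it reaches from about 0.4 to 0.85 m from the base axis. Payload 10.4 kg.
Tool frame: the origin (TCP) lies on the centre line of the jaws, within the pads' length; the fingertips stand 11 mm ahead of it and the grasp point (between the pads) lies 8 mm behind it; z points along the fingers, y is the line along which they close (so a half turn about z gives the same grasp; the last joint's range is limited). The gripper opens to 87 mm and grips with 3 to 60 N. Pads are 19 mm wide; open, the fingers measure 117 mm over their backs; the gripper's body (75 mm by 190 mm) begins 51 mm behind the grasp point.
Start: joints at [1.259, 0.332, -0.065, 1.46, 0.022, 1.35, -0.088], TCP at [0.178, -0.599, 0.234] pointing down, gripper open.
Joint ranges: [-2.6, 2.6], [-0.5, 2.12], [-1.47, 1.34], [0.16, 2.42], [-1.27, 4.41], [0.06, 2.06], [-2.6, 2.6]. Speed limits (rad/s): [2.22, 2.22, 2.79, 2.79, 3.14, 3.14, 3.14].

## Interface

Orientations are given as a unit quaternion [x, y, z, w].
In Python, from bench import r gives the robot as it stands.
- The arm moves only by the shell command python3 -m pendant 'ROWS' [OPENING] [FORCE]. ROWS is JSON, a list of rows, each a list of 4 numbers: the shift along the tool's x, y, z in m, then the turn about the tool's z in rad. A call has 1 to 8 rows; each row shifts and turns the commanded pose from where the row before left it, along the tool's axes as they then stand; what a row does not reach is not made up. A row lasts 1/12 s, in which the tool goes at most 41.7 mm and 7.16 degrees, less where a joint would pass 70% of its speed; a pose out of reach is approached as far as the arm can. A call with a gripper value outside its range is refused whole. OPENING is the opening, from 0 (shut) to 1 (fully open), set as the call begins (- or left out, the last holds). The fingers move at their own pace and stop on an object; FORCE is the grip in N (left out, the last holds). Time passes only in rows, so rows that do not move let the fingers close. It gives the time, the measured TCP pose, the force, the opening and the grip force at its end, in the units of the state.
- r.read_state(): the state, without advancing time (a new reading comes with each control period).
- r.camera(name): name is "scene" or "top" or "wrist"; returns a dict with "img" (420x560x3 uint8, red, green, blue), "camera_matrix" (3x3 intrinsics, pixels), "dist_coeffs" ([k1, k2, p1, p2, k3] as OpenCV has them; the pictures are not rectified), "xyz" and "attitude" of the camera in the world. Camera axes: x right, y down, z forward; pixel columns grow to the right and rows downward; lengths in m; the calibration is good to about 2 mm. A picture is of the moment at which its call begins. There is no depth.
- r.close_job(): hands the job in; it is judged then, once.
Trained networks look in the newest picture that a camera, given by its name, has taken for a name from the list of things; names that differ only in an ending like _2 or _b are one class to them, and where a whole thing is asked for, a point or a joint stands for the part that bears it (a point fixed in the world has none). Each returns a list of dicts, best first, with "score" (0 to 1); they miss things now and then, are a little off and sometimes report something else, mostly with a low value. They report only what shows in the picture. A call takes as long as a camera call. They do not tell look-alikes from the thing itself.
- r.outline_of(thing, camera): "mask" (420x560 bool, what is visible of it) and "bbox" ([centre column, centre row, width, height] in pixels, round what is visible of it).
The state is a dict: "time": time; "joint_positions": joint angles; "joint_vel": joint speeds; "joint_torque": joint torques, N m; "ee_pos": TCP position; "eef_rot": TCP orientation; "ft_force": force on the tool from outside, world axes, zero at the start; "torque": the same for the moment, N m; "width": finger opening in m; "grip_force": force on a finger pad.
Only numpy, scipy, OpenCV 4.12 (cv2) and the standard library are available. Lean on these libraries where they do the work, as an engineer would, in place of code of your own. Each camera call takes 0.05 s, during which the arm holds its last target. There are 200 camera calls.

## Task

Stow the graded steel pots that are here in the rack's tray: nest them one inside the other in size order, widest outermost, all standing upright right down in the middle of the tray. Only then push the tray fully home, then push the bolt fully home into the keeper, and last push the locking pin from the front through the eye in the bolt's flag and on right through the eye in the lug behind it, and leave it there. Leave the oil can, the bottle and the micrometer where they are.

Things in the scene. Friction and masses are not known exactly. Their poses are not given: they have to be found in the camera images.
- pot_1: plain open steel pot, the widest and lowest of up to four graded pots (always there): outside diameter 62 mm, inside 56 mm, height 44 mm, wall 3 mm, floor 4 mm thick; stands upright on the bench; origin at the centre of its underside, z up along its axis
- pot_2: plain open steel pot, the second widest of up to four graded pots (may be absent): outside diameter 50 mm, inside 44 mm, height 60 mm, wall 3 mm, floor 4 mm thick; stands upright on the bench; origin at the centre of its underside, z up along its axis
- pot_3: plain open steel pot, the second narrowest of up to four graded pots (may be absent): outside diameter 38 mm, inside 32 mm, height 76 mm, wall 3 mm, floor 4 mm thick; stands upright on the bench; origin at the centre of its underside, z up along its axis
- pot_4: plain open steel pot, the narrowest and tallest of up to four graded pots (may be absent): outside diameter 26 mm, inside 20 mm, height 92 mm, wall 3 mm, floor 4 mm thick; stands upright on the bench; origin at the centre of its underside, z up along its axis
- rack: grey fixed L-shaped base plate, 8 mm thick. Origin on the bench under the middle of the tray's part (150 mm in x, 92 in y). In its axes the tray slides along +x, the bolt along +y. The bolt's wing runs on to y = -178 mm at x = 19 to 85 mm; bare bench in front of it. Bolt guides (tops 36 mm above the bench) at x = 50 mm, y = -70 to -82 and -160 to -172 mm
- tray (a joint): slide of the aluminium tray in m: 0 = pulled right out towards the robot, 0.050 = fully home against its stop; moves along the rack's +x; stiff slide (about 2.5 N), stays where it is left
- tray_floor (a point): centre of the tray's floor, 13 mm above the bench, where the pots stand; the floor is 70 mm square inside a lip 6 mm high. All axes as the rack's. On the tray's -y side is the dark keeper block (top 34 mm above the bench, 8 to 32 mm in +x and 39 to 59 mm in -y from this point)
- tray_tab (a point): middle of the front face of the upright push tab at the tray's front (-x) edge; the tab is 40 mm wide in y, 6 mm thick, its top 36 mm above the bench; this point is 26 mm above the bench; push here along the rack's +x
- bolt (a joint): slide of the round steel bolt (11 mm) in m: 0 = drawn back, 0.040 = fully home at its stop, tip 19 mm deep in the keeper if the tray is home; moves along the rack's +y; stiff (about 3 N), stays where it is left; bolt and keeper do not block each other if the tray is not home
- bolt_tip (a point): centre of the bolt's tip, 21 mm above the bench
- flag_eye (a point): centre of the 13 mm round eye in the upright flag plate on the bolt, on its front (-x) face, 44 mm above the bench; the flag is 26 mm wide in y (13 mm either side), 8 mm thick in x, top 60 mm above the bench; push its -y edge along the rack's +y to move the bolt
- keeper_mouth (a point): centre of the mouth of the keeper's 14 mm bore, on the keeper's -y face, 21 mm above the bench; moves with the tray
- lug_eye (a point): centre of the 13 mm round eye in the fixed upright lug plate behind the flag, on the lug's far (+x) face, 44 mm above the bench; lug 26 mm wide, 8 mm thick, top 60 mm above the bench, 14 mm behind the flag: plates and gap are 30 mm deep together; axes as the rack's; the eyes are in line along x only when the bolt is fully home
- lock_pin: steel locking pin, lying on the bench: dark grip block 30 mm long, 14 wide, 16 high, with a round shank 9 mm thick and 52 mm long (last 9 mm tapered) on its end; origin on the shank's axis in the middle of the grip block, 8 mm above the bench as it lies; x along the shank to its tip; it balances about 8 mm from the origin, within the grip block
- pin_tip (a point): centre of the tip of the pin's shank, 67 mm from the pin's origin along its x
- oil_can: oil can, 68 mm wide, 118 mm high, stands behind the rack; bystander, origin under its middle
- spirit_bottle: small chromed bottle with a stopper, 34 mm wide, 88 mm high, stands behind the rack; bystander, origin under its middle
- micrometer: micrometer, 129 mm long, lies behind the rack to the right; bystander, origin under its middle
Not all that is in view belongs to the job. What is shaped like the pot_3 but green is not meant.

How it is judged:
By the outcome, as a careful person would: the job done as asked, in the order asked, and still so for the second after the job is handed in, with the robot touching nothing.
Of pot_2, pot_3, pot_4 only 2 to 3 are there at a start; the rules pass over those that are not, and their reading is None.
At some moment in a run one of pot_1, pot_2 may be knocked a few centimetres aside while the robot is not near it.
It also fails if it takes over 210 s, if anything falls off the work surface, if the arm or the gripper's body presses on something with over 40 N, if the wrist force passes 120 N, or if a joint passes its speed limit or range.

## Working session

There is one attempt and no reset: what is moved stays moved. The work goes in short steps, Python scripts to look and compute and a shell command to move; the robot and the scene stay as the last step left them, time stands still between calls to the robot, and variables do not carry over. Pictures are saved under pics/ and viewed, at most 14 in all, crops included, and the job is handed in when it is done.

```bash
ls; mkdir -p pics; cat > h.py <<'E'
import numpy as np,cv2
from scipy.spatial.transform import Rotation as R
from bench import r
def cam(n,save=None):
    c=r.camera(n)
    if save: cv2.imwrite('pics/'+save+'.png',c['img'][:,:,::-1])
    return c
def rot(c):
    a=np.array(c['attitude'],float)
    return a if a.shape==(3,3) else R.from_quat(a).as_matrix()
def ray(c,uv):
    p=cv2.undistortPoints(np.array(uv,float).reshape(-1,1,2),np.array(c['camera_matrix'],float),np.array(c['dist_coeffs'],float)).reshape(-1,2)
    return np.c_[p,np.ones(len(p))]@rot(c).T
def toz(c,uv,z):
    d=ray(c,uv);o=np.array(c['xyz'],float)
    return o+d*((z-o[2])/d[:,2])[:,None]
def proj(c,P):
    M=rot(c);o=np.array(c['xyz'],float)
    rv,_=cv2.Rodrigues(M.T)
    return cv2.projectPoints(np.array(P,float).reshape(-1,3),rv,-M.T@o,np.array(c['camera_matrix'],float),np.array(c['dist_coeffs'],float))[0].reshape(-1,2)
E
python3 - <<'E'
from h import *
np.set_printoptions(precision=4,suppress=True)
for n in('top','scene','wrist'):
    c=cam(n,n+'0'); print(n,c['xyz'],c['attitude'],np.array(c['camera_matrix']).tolist(),c['dist_coeffs'])
    if n!='wrist':
        for t in('pot_1','pot_2','pot_3','pot_4','lock_pin','tray','bolt','rack','flag_eye','keeper_mouth'):
            try: print(t,[(round(float(d['score']),2),np.round(d['bbox']).astype(int).tolist()) for d in r.outline_of(t,n)])
            except Exception as e: print(t,e)
s=r.read_state();print(s)
E
```

```text
pics
top [ 0.3338 -0.1259  1.0332] [-0.7028  0.7048 -0.0701  0.0667] [[534.969980581823, 0.0, 278.29858128589143], [0.0, 534.969980581823, 205.1040694962727], [0.0, 0.0, 1.0]] [-0.08  0.    0.    0.    0.  ]
pot_1 [(0.77, [311, 254, 23, 24]), (0.75, [374, 291, 27, 21]), (0.62, [264, 243, 34, 33]), (0.62, [325, 178, 18, 23]), (0.58, [314, 134, 22, 61])]
pot_2 [(0.77, [311, 254, 23, 24]), (0.75, [374, 291, 27, 21]), (0.62, [264, 243, 34, 33]), (0.62, [325, 178, 18, 23]), (0.58, [314, 134, 22, 61])]
pot_3 [(0.77, [311, 254, 23, 24]), (0.75, [374, 291, 27, 21]), (0.62, [264, 243, 34, 33]), (0.62, [325, 178, 18, 23]), (0.58, [314, 134, 22, 61])]
pot_4 [(0.77, [311, 254, 23, 24]), (0.75, [374, 291, 27, 21]), (0.62, [264, 243, 34, 33]), (0.62, [325, 178, 18, 23]), (0.58, [314, 134, 22, 61])]
lock_pin [(0.5, [330, 290, 40, 16])]
tray [(0.74, [186, 216, 58, 50])]
bolt [(0.79, [254, 181, 64, 11])]
rack [(0.88, [222, 207, 128, 91])]
flag_eye [(0.86, [255, 181, 61, 12]), (0.21, [190, 220, 56, 42])]
keeper_mouth [(0.65, [188, 219, 50, 43])]
scene [0.0347 0.5752 0.4894] [-0.2546  0.8172 -0.491   0
[... 929 characters left out ...]
36 -0.0762  0.1021] [[376.8365441416032, 0.0, 283.5382899052294], [0.0, 376.8365441416032, 211.69380081266448], [0.0, 0.0, 1.0]] [-0.0266  0.      0.      0.      0.    ]
{'time': 1.15, 'joint_positions': array([ 1.2594,  0.3322, -0.0647,  1.4601,  0.0216,  1.3499, -0.0885]), 'joint_vel': array([-0.0001, -0.0008, -0.0017, -0.0007, -0.0011,  0.0001, -0.0002]), 'joint_torque': array([  0.0005, -62.3047,   0.0247, -39.0128,  -0.0611,   0.0314,
         0.    ]), 'ee_pos': array([ 0.178 , -0.5991,  0.2336]), 'eef_rot': array([0.9896, 0.1439, 0.    , 0.    ]), 'ft_force': array([ 0.5989,  0.1478, -0.7851]), 'torque': array([0.0261, 0.0059, 0.0218]), 'grip_force': 0.0, 'width': 0.0870155154313795}
```

```bash
python3 - <<'E'
import cv2
a=cv2.imread('pics/top0.png')[90:350,130:450]; cv2.imwrite('pics/top0c.png',cv2.resize(a,(738,600),interpolation=cv2.INTER_CUBIC))
a=cv2.imread('pics/scene0.png')[130:340,160:440]; cv2.imwrite('pics/scene0c.png',cv2.resize(a,(800,600),interpolation=cv2.INTER_CUBIC))
E
```

```text
(no output)
```

View pics/top0c.png

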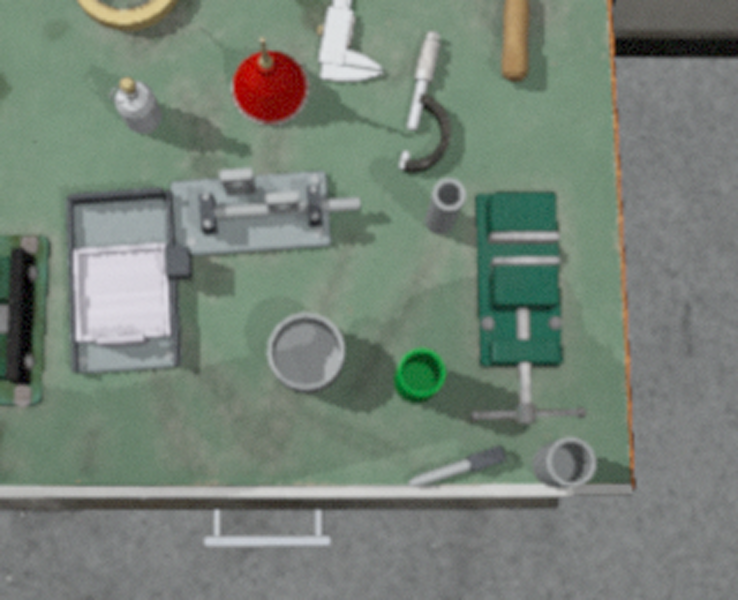

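View pics/scene0c.png

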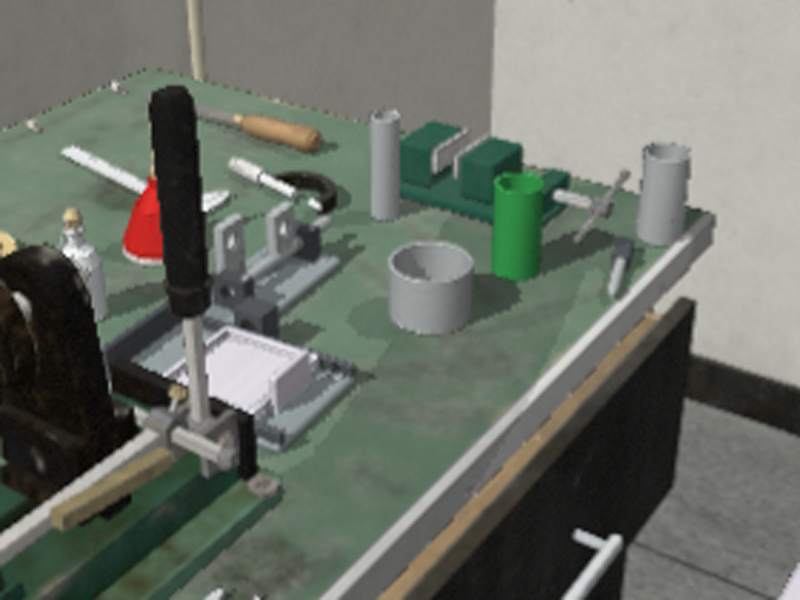

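Top crop: the rack is at the left (tray part corners ≈(68,192) to (180,368)). pot_1 is at (306,352), a thin tall pot_4 at (448,192), and a mid-size grey pot at (568,463). The green decoy is at (420,374) and the pin at (460,466) with its tip pointing left. I'll fit the positions and check the full view for any other pot.

```bash
cat >> h.py <<'E'
from scipy.optimize import least_squares
D={1:(.031,.044),2:(.025,.060),3:(.019,.076),4:(.013,.092)}
def cyl(c,x,y,k,z0=0):
    R_,H=D[k];a=np.linspace(0,6.283,40)
    P=np.vstack([np.c_[x+R_*np.cos(a),y+R_*np.sin(a),0*a+z] for z in(z0,z0+H)])
    h=cv2.convexHull(proj(c,P).astype(np.float32)).reshape(-1,2)
    return h
def feats(h):
    lo=h.min(0);hi=h.max(0);return np.r_[(lo+hi)/2,hi-lo]
E
python3 - <<'E'
from h import *
np.set_printoptions(precision=4,suppress=True)
ct=cam('top');cs=cam('scene')
mt=r.outline_of('pot_1','top');ms=r.outline_of('pot_1','scene')
def near(l,u,v): return np.array(min(l,key=lambda d:abs(d['bbox'][0]-u)+abs(d['bbox'][1]-v))['bbox'],float)
for nm,u,v,us,vs,ks in(('p1',264,243,313,230,[1]),('p3?',374,291,393,200,[2,3]),('p4',325,178,294,189,[4]),('green',311,254,340,209,[3])):
    bt,bs=near(mt,u,v),near(ms,us,vs)
    for k in ks:
        for cams in('t','s','ts'):
            def f(p):
                e=[]
                if 't' in cams:e.append(feats(cyl(ct,*p,k))-bt)
                if 's' in cams:e.append(feats(cyl(cs,*p,k))-bs)
                return np.concatenate(e)
            x0=toz(ct,[[u,v]],.04)[0,:2]
            s=least_squares(f,x0);print(nm,k,cams,s.x,s.fun)
# points top crop-> px
g=lambda p:np.array(p,float)/(738/320.)+[130,90]
print('rack corners',toz(ct,g([[68,192],[172,190],[180,368],[75,372]]),.008)[:,:2].tolist())
print('wing',toz(ct,g([[172,182],[327,173],[329,245],[190,252]]),.008)[:,:2].tolist())
print('tabtop',toz(ct,g([[99,337],[142,334]]),.036)[:,:2].tolist())
print('flagtop',toz(ct,g([[283,198]]),.06)[:,:2].tolist(),'lugtop',toz(ct,g([[237,175]]),.06)[:,:2].tolist())
print('pin tip/grip end',toz(ct,g([[412,484],[504,455],[470,466]]),.008)[:,:2].tolist())
print('edge',toz(ct,g([[300,490],[630,488]]),0)[:,:2].tolist())
E
```

```text
p1 1 t [ 0.4566 -0.1041] [1.1529 0.6582 1.2236 1.3091]
p1 1 s [ 0.4564 -0.0965] [-0.1913 -0.6371  0.1146  1.5248]
p1 1 ts [ 0.4564 -0.097 ] [-2.6711  0.7527  1.2235  1.3071 -0.0483 -0.7357  0.1031  1.5085]
p3? 2 t [ 0.3666 -0.3072] [-0.3599 -0.9945  4.6499 -0.347 ]
p3? 2 s [ 0.3668 -0.307 ] [-1.5048  1.0515  0.9867 -4.6986]
p3? 2 ts [ 0.3668 -0.3072] [-0.3639 -1.1145  4.6484 -0.3418 -1.4787  1.0087  0.9829 -4.7055]
p3? 3 t [ 0.3668 -0.307 ] [ 0.3297 -1.2618  0.0604 -6.3381]
p3? 3 s [ 0.3668 -0.307 ] [-1.1896 -2.1932 -3.5571 -0.6985]
p3? 3 ts [ 0.3668 -0.307 ] [ 0.3297 -1.2618  0.0604 -6.3381 -1.1896 -2.1932 -3.5571 -0.6985]
p4 4 t [ 0.5773 -0.2202] [ 0.3357 -1.0802 -0.7506 -0.0816]
p4 4 s [ 0.5812 -0.2205] [-0.5627 -2.5445 -0.3159 -0.6121]
p4 4 ts [ 0.5805 -0.2202] [ 0.2995 -2.748  -0.7658  0.0408 -0.4157 -2.4267 -0.3153 -0.5915]
green 3 t [ 0.4357 -0.1897] [-0.1349  1.4792 -0.3642  2.1044]
green 3 s [ 0.4357 -0.1916] [ 0.6105 -0.1893 -1.7658 -4.5733]
green 3 ts [ 0.4357 -0.1916] [ 0.8627  1.4757 -0.2911  2.104   0.6105 -0.1893 -1.7658 -4.5733]
rack corners [[0.5997480329937278, 0.10416193227616527], [0.601179232636654, 0.014499244203723616], [0.4479874946214214, 0.004264972787192289], [0.44466171586634823, 0.09218914734261222]]
wing [[0.6082745836120231, 0.014674929809338322], [0.615899165732344, -0.11853227118018379], [0.5525969371040764, -0.12018368266285667], [0.5468014127387903, -0.0021328240691112083]]
tabtop [[0.4703009816275664, 0.06755286781344177], [0.47273883326602867, 0.032374810293250234]]
flagtop [[0.580640144921645, -0.08312815287551126]] lugtop [[0.6000851670355432, -0.045450880012671266]]
pin tip/grip end [[0.3519353017959934, -0.18804570039345503], [0.37517330714934194, -0.2643409223868884], [0.3663446990007632, -0.23603391915992122]]
edge [[0.34748792088536995, -0.09591681203547893], [0.34747567634026505, -0.3698815283773764]]
```

View pics/top0.png

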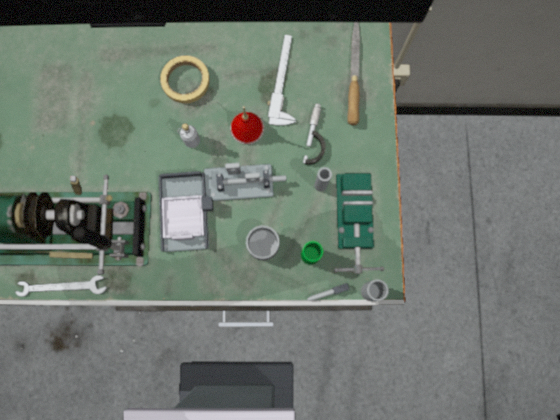

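The full top view shows only those three grey pots and the green one, so pot_2 looks absent. I'll refit with a proper step size to settle the sizes.

```bash
cat >> h.py <<'E'
def cylf(c,x,y,k,z0=0):
    R_,H=D[k];a=np.linspace(0,6.283,73)
    return feats(proj(c,np.vstack([np.c_[x+R_*np.cos(a),y+R_*np.sin(a),0*a+z] for z in(z0,z0+H)])))
def fitpot(obs,k,x0,z0=0):
    s=least_squares(lambda p:np.concatenate([cylf(c,*p,k,z0)-b for c,b in obs]),x0,diff_step=1e-4,x_scale=.01,loss='soft_l1')
    return s.x,s.fun
def near(l,uv): return np.array(min(l,key=lambda d:np.hypot(d['bbox'][0]-uv[0],d['bbox'][1]-uv[1]))['bbox'],float)
E
python3 - <<'E'
from h import *
np.set_printoptions(precision=4,suppress=True)
ct=cam('top');cs=cam('scene')
mt=r.outline_of('pot_1','top');ms=r.outline_of('pot_1','scene')
for nm,u,us,ks in(('p1',(264,243),(313,230),[1]),('p3?',(374,291),(393,200),[2,3]),('p4',(325,178),(294,189),[4]),('green',(311,254),(340,209),[3])):
    bt,bs=near(mt,u),near(ms,us);x0=toz(ct,[u],.04)[0,:2];print(nm,bt,bs)
    for k in ks:
        for o in([(ct,bt)],[(cs,bs)],[(ct,bt),(cs,bs)]): print(k,*fitpot(o,k,x0))
E
```

```text
p1 [262.9 242.2  32.   32.2] [312.2 230.8  26.7  32.5]
1 [ 0.4598 -0.1021] [-0.0002  0.0099  1.3234  3.0922]
1 [ 0.453  -0.1002] [-0.0058 -0.2252  3.4108  0.7946]
1 [ 0.4575 -0.1024] [ 0.1609  1.2115  1.3374  3.0679 -1.2776 -1.2741  3.2789  0.6159]
p3? [375.7 289.6  27.8  25.9] [392.4 197.8  18.8  39.2]
2 [ 0.3689 -0.3111] [-0.051   0.0299  4.7606  2.3401]
2 [ 0.3697 -0.3195] [-0.0346  0.0522  5.4816 -6.7635]
2 [ 0.3684 -0.3119] [ 0.4005  0.3288  4.7877  2.3265 -0.8127  1.3913  5.6002 -6.5475]
3 [ 0.3688 -0.3096] [-0.0122 -0.0624  0.1599 -3.6431]
3 [ 0.3635 -0.3031] [-0.0316  0.0793  1.2691 -2.2315]
3 [ 0.3676 -0.3094] [-0.1074  0.5623  0.1586 -3.6825 -0.6383 -1.3635  1.1118 -2.4711]
p4 [324.9 180.9  22.9  20.6] [295.9 187.6  14.   38.1]
4 [ 0.5729 -0.219 ] [ 0.0865  0.079  -4.8729  4.1733]
4 [ 0.5696 -0.2135] [-0.0016 -0.093  -2.8581  1.5658]
4 [ 0.5728 -0.2186] [-0.1505  0.1352 -4.8931  4.1694  0.1079 -1.1526 -2.9155  1.3851]
green [310.3 251.4  22.8  19.5] [341.  210.7  25.4  45. ]
3 [ 0.4399 -0.1897] [-0.0086  0.0584  0.1265  5.1687]
3 [ 0.4306 -0.1819] [ 0.0428  0.2507 -6.3505 -5.9818]
3 [ 0.4371 -0.1895] [-0.0817  1.5471  0.1326  5.0787 -0.907  -1.8772 -6.5629 -6.3346]
```

```bash
python3 -m pendant '[[0,0,0,0.11],[0,0,0,0.109],[0.0153,-0.024,0,0],[0.0153,-0.024,0,0],[0.0153,-0.024,0,0],[0.0153,-0.024,0,0],[0.0153,-0.024,0,0],[0.0153,-0.024,0,0]]' 1 >/dev/null; python3 -m pendant '[[0.0153,-0.024,0,0],[0.0153,-0.024,0,0],[0.0153,-0.024,0,0],[0.0153,-0.024,0,0],[0.0153,-0.024,0,0],[0.0153,-0.024,0,0],[0.0153,-0.024,0,0],[0.0153,-0.024,0,0]]'; python3 -m pendant '[[0.0153,-0.024,0,0],[0.0153,-0.024,0,0],[0.0153,-0.024,0,0],[0.0153,-0.024,0,0],[0.0153,-0.024,0,0],[0.0153,-0.024,0,0],[0,0,0,0]]'
python3 - <<'E'
from h import *
np.set_printoptions(precision=4,suppress=True)
s=r.read_state();print(s['ee_pos'],s['eef_rot'])
c=cam('wrist','w1');cv2.imwrite('pics/w1b.png',cv2.resize(c['img'][:,:,::-1],(800,600),interpolation=cv2.INTER_CUBIC))
print(proj(c,[[.459,-.102,.044],[.459,-.102,0]]))
E
```

```text
time: 2.88
ee_pos: [0.3687, -0.2477, 0.2338]
eef_rot: [0.999, 0.035, 0.0, 0.0]
ft_force: [0.4, -0.7, 0.7]
width: 0.0873
grip_force: 0.0
time: 3.47
ee_pos: [0.4518, -0.0936, 0.234]
eef_rot: [0.999, 0.038, 0.001, -0.001]
ft_force: [-0.1, 0.3, -0.6]
width: 0.0872
grip_force: 0.0
[ 0.4518 -0.0936  0.234 ] [ 0.9993  0.0383  0.0009 -0.0006]
[[293.9978 183.0234]
 [292.9003 175.4622]]
```

View pics/w1b.png

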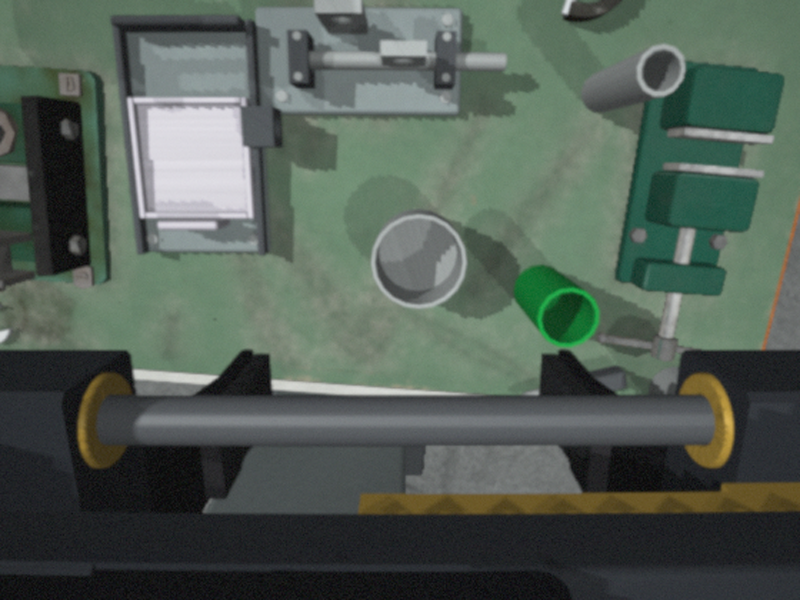

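pot_1's rim centre is at (419,260) in the 800-px picture, which matches the prediction. The rack corners are clear: wing end (460,10) and (459,112), front plate (140,252) and (266,252), tab (159–216,224), flag top (381–428,48).

```bash
python3 - <<'E'
from h import *
np.set_printoptions(precision=4,suppress=True)
c=cam('wrist')
g=lambda p:np.array(p,float)*.7
uv=g([[460,10],[459,112],[266,252],[140,252]]);W=toz(c,uv,.008)[:,:2]
Q=np.array([[85,-178],[19,-178],[-75,-46],[-75,46]])/1000.
def f(p):
    a=p[2];M=np.array([[np.cos(a),-np.sin(a)],[np.sin(a),np.cos(a)]]);return (Q@M.T+p[:2]-W).ravel()
s=least_squares(f,[.523,.054,.07]);print('rack',s.x,s.fun*1000)
a=s.x[2];M=np.array([[np.cos(a),-np.sin(a)],[np.sin(a),np.cos(a)]])
loc=lambda uv,z:((toz(c,g(uv),z)[:,:2]-s.x[:2])@M*1000).round(1).tolist()
print('tabtop',loc([[159,228],[216,226]],.036),'tray in lip',loc([[137,103],[246,101],[252,212],[143,215]],.019))
print('flag top corners',loc([[381,42],[427,41],[428,55],[382,56]],.06),'keeper top',loc([[242,107],[278,107],[281,147],[247,147]],.034))
print('bolt tail',loc([[506,62]],.021))
print('lug top',loc([[315,10],[366,10]],.06))
print('p1',toz(c,g([[419,260]]),.044),'p4 top',toz(c,g([[661,71]]),.092),'green',toz(c,g([[569,317]]),.076))
E
```

```text
rack [0.5215 0.0528 0.0649] [ 2.1488 -0.5231 -1.7422  0.5466 -0.4532 -0.951   0.0466  0.9275]
tabtop [[-54.6, 16.8], [-53.1, -20.7]] tray in lip [[24.2, 30.8], [25.5, -40.2], [-45.5, -39.9], [-47.9, 34.7]]
flag top corners [[53.0, -129.1], [53.7, -154.7], [46.4, -155.4], [45.7, -129.6]] keeper top [[20.5, -41.8], [20.5, -64.1], [-3.4, -64.9], [-3.5, -43.4]]
bolt tail [[49.9, -206.1]]
lug top [[69.2, -92.7], [69.3, -120.8]]
p1 [[ 0.4587 -0.1042  0.044 ]] p4 top [[ 0.574  -0.2179  0.092 ]] green [[ 0.4365 -0.1954  0.076 ]]
```

```bash
python3 -m pendant '[[0.006,0.011,0.03,0.01],[0,0,0.04,0],[0,0,0.04,0],[0,0,0.04,0],[0,0,0.028,0],[0,0,0.02,0],[0,0,0,0]]'; python3 -m pendant '[[0,0,0,0],[0,0,0,0],[0,0,0,0],[0,0,0,0],[0,0,0,0],[0,0,0,0],[0,0,0,0],[0,0,0,0]]' 0 15
```

```text
time: 4.15
ee_pos: [0.4531, -0.1103, 0.0318]
eef_rot: [1.0, 0.029, -0.003, -0.001]
ft_force: [-1.2, 0.9, 0.5]
width: 0.087
grip_force: 0.0
time: 4.82
ee_pos: [0.4574, -0.1098, 0.0367]
eef_rot: [1.0, 0.03, 0.001, 0.001]
ft_force: [-1.9, -0.1, 7.7]
width: 0.0626
grip_force: 15.0
```

```bash
python3 -m pendant '[[0,0,-0.03,0],[0,0,-0.04,0],[0,0,-0.04,0],[0,-0.039,-0.02,0],[0,-0.039,0,0],[0,-0.039,0,0],[0.002,-0.039,0,0],[0,0,0,0]]';python3 -m pendant '[[0,0,0,0],[0,0,0,0]]'
python3 - <<'E'
from h import *
np.set_printoptions(precision=4,suppress=True)
s=r.read_state();print(s['ee_pos'],s['eef_rot'],s['width'])
c=cam('wrist','w2');cv2.imwrite('pics/w2b.png',cv2.resize(c['img'][:,:,::-1],(800,600),interpolation=cv2.INTER_CUBIC))
E
```

```text
time: 5.48
ee_pos: [0.4488, 0.052, 0.1656]
eef_rot: [0.999, 0.034, 0.001, -0.001]
ft_force: [0.0, 0.7, -1.4]
width: 0.0627
grip_force: 15.0
time: 5.65
ee_pos: [0.4493, 0.0439, 0.1646]
eef_rot: [1.0, 0.03, 0.0, 0.0]
ft_force: [-0.2, 0.1, -0.9]
width: 0.0624
grip_force: 15.0
[0.4493 0.0439 0.1646] [0.9996 0.03   0.0001 0.0004] 0.0624267030860769
```

View pics/w2b.png

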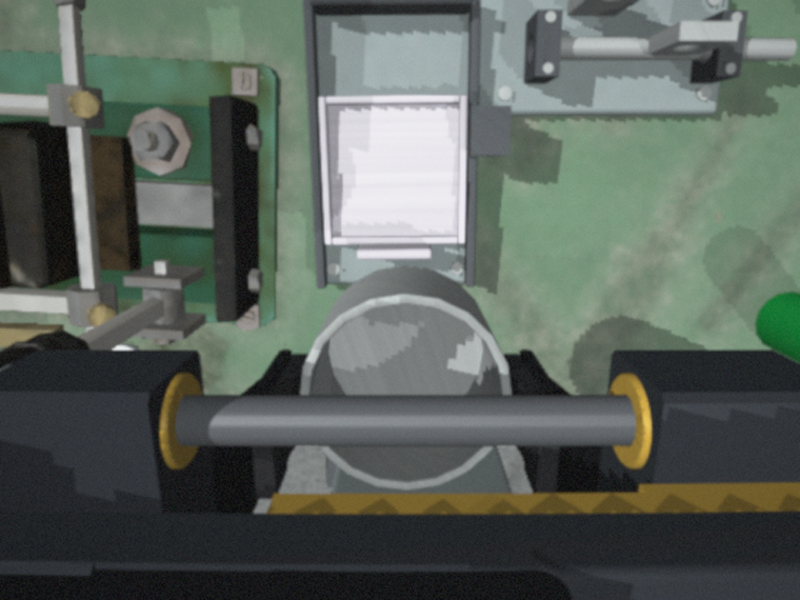

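The tray's outer lip corners are at (319,98), (467,96), (466,244) and (327,245), and the held pot's rim is centred at about (407,391).

```bash
cat >> h.py <<'E'
def delta(x,y,z,yaw=None):
    "shift in tool axes from the measured pose to world x,y,z; turn to yaw"
    s=r.read_state();M=R.from_quat(s['eef_rot']).as_matrix();w=np.arctan2(M[1,0],M[0,0])
    d=M.T@(np.array([x,y,z])-s['ee_pos']);print('pos',s['ee_pos'].round(4),'yaw',round(w,4),'width',round(s['width'],4),'-> delta',d.round(4),'turn',None if yaw is None else round((w-yaw+np.pi)%(2*np.pi)-np.pi,4))
E
python3 - <<'E'
from h import *
np.set_printoptions(precision=4,suppress=True)
c=cam('wrist');g=lambda p:np.array(p,float)*.7
for nm,z,p in(('outer',.019,[[319,98],[467,96],[466,244],[327,245]]),('inner',.019,[[327,104],[459,102],[460,236],[333,238]]),('keeper',.034,[[473,107],[511,107],[511,156],[473,156]]),('frontplate',.008,[[318,286],[475,286]]),('tabtop',.036,[[357,251],[431,250],[431,258],[358,258]])):
    W=toz(c,g(p),z)[:,:2];print(nm,W.tolist(),'mean',W.mean(0))
s=r.read_state();print('pot',toz(c,g([[407,391],[303,391],[511,391],[407,295],[407,487]]),s['ee_pos'][2]+.0073))
delta(.511,.052,.16,.066)
E
```

```text
outer [[0.5471798248624961, 0.0942006493205348], [0.5525573361248775, 0.01732618546523597], [0.4752618483642942, 0.011296027916567468], [0.4702902925880663, 0.08829052269119511]] mean [0.5113 0.0528]
inner [[0.5444392641645477, 0.08996525682984063], [0.5493561182055886, 0.02124527639755405], [0.47950300204304386, 0.014989008492073408], [0.47437710385058557, 0.08505676005437071]] mean [0.5119 0.0528]
keeper [[0.5458073683795768, 0.015453464282129493], [0.5469491958062829, -0.003404816125619277], [0.5234622439022549, -0.005851810843972932], [0.5223113995060188, 0.013400120628718877]] mean [0.5346 0.0049]
frontplate [[0.4440270520466101, 0.09455715442302337], [0.44930186045882303, 0.0025464459172766934]] mean [0.4467 0.0486]
tabtop [[0.470707938193511, 0.07017362783224199], [0.47345642078239636, 0.03144672971326584], [0.4692199089706388, 0.031152328651381563], [0.46702173008294057, 0.06951678302507505]] mean [0.4701 0.0506]
pot [[0.4533 0.0434 0.1718]
 [0.4516 0.0735 0.1718]
 [0.455  0.0133 0.1718]
 [0.4819 0.0451 0.1718]
 [0.4216 0.0416 0.1718]]
pos [0.4494 0.0431 0.1645] yaw 0.0578 width 0.0622 -> delta [ 0.062  -0.0053  0.0045] turn -0.0082
```

```bash
python3 -m pendant '[[0.03,-0.003,0,-0.008],[0.03,-0.003,0.01,0],[0,0,0.03,0],[0,0,0.03,0],[0,0,0.025,0],[0,0,0,0],[0,0,0,0],[0,0,0,0]]'; python3 -c "
from h import *
delta(.5091,.0528,.0505,.066)"
```

```text
time: 6.42
ee_pos: [0.5097, 0.0538, 0.071]
eef_rot: [0.999, 0.033, 0.001, 0.0]
ft_force: [0.2, 0.3, 0.4]
width: 0.062
grip_force: 15.0
pos [0.5097 0.0538 0.071 ] yaw 0.0668 width 0.062 -> delta [-0.0007  0.0009  0.0205] turn 0.0008
```

```bash
python3 -m pendant '[[-0.0006,0.001,0.01,0],[0,0,0.01,0],[0,0,0,0],[0,0,0,0],[0,0,0,0]]'; python3 -m pendant '[[0,0,0,0],[0,0,0,0],[0,0,0,0],[0,0,0,0]]' 0.9; python3 -m pendant '[[0,0,-0.02,0],[0,0,-0.04,0],[0,0,-0.04,0],[0,0,-0.04,0],[0,0,0,0],[0,0,0,0]]' 1
python3 - <<'E'
from h import *
c=cam('wrist','w3');cv2.imwrite('pics/w3b.png',cv2.resize(c['img'][:,:,::-1],(800,600),interpolation=cv2.INTER_CUBIC)[0:400])
delta(.5,0.05,.2,.066)
E
```

```text
time: 6.83
ee_pos: [0.5082, 0.0532, 0.0495]
eef_rot: [0.999, 0.034, -0.0, 0.0]
ft_force: [-1.0, -0.0, -1.3]
width: 0.0626
grip_force: 15.0
time: 7.17
ee_pos: [0.5084, 0.0532, 0.0497]
eef_rot: [0.999, 0.034, 0.0, 0.0]
ft_force: [-0.4, -0.6, 0.2]
width: 0.0764
grip_force: 0.0
time: 7.67
ee_pos: [0.5096, 0.0533, 0.192]
eef_rot: [0.999, 0.034, 0.002, 0.0]
ft_force: [0.8, 0.9, -0.5]
width: 0.087
grip_force: 0.0
pos [0.5086 0.0531 0.1901] yaw 0.0676 width 0.087 -> delta [-0.0087  0.0025 -0.0099] turn 0.0016
```

View pics/w3b.png

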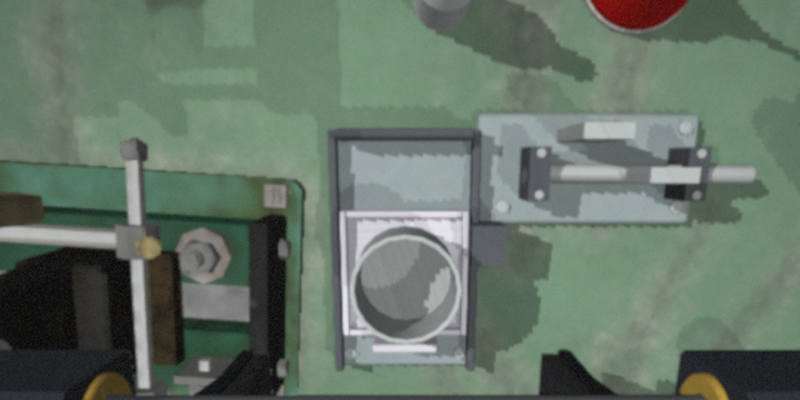

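pot_1 stands in the tray, with its rim centre at (406,287) in this crop.

```bash
python3 - <<'E'
from h import *
np.set_printoptions(precision=4,suppress=True)
c=cam('wrist');g=lambda p:np.array(p,float)*.7
print('p1',toz(c,g([[406,287],[353,287],[460,287],[406,234],[406,341]]),.057)[:,:2].tolist())
o=np.array([.5215,.0536]);a=.067;M=np.array([[np.cos(a),-np.sin(a)],[np.sin(a),np.cos(a)]])
for n,z,p in(('lug',.06,[[584,122],[634,122],[634,138],[584,138]]),('flag',.06,[[651,168],[701,167],[701,182],[652,183]]),('wingend',.008,[[697,115],[688,222]]),('traylip',.019,[[340,213],[468,212],[468,333],[345,334]]),('boltend',.021,[[755,173]])):
    W=toz(c,g(p),z)[:,:2];print(n,((W-o)@M*1000).round(1).tolist(),W.mean(0))
E
python3 -m pendant '[[-0.017,0.031,-0.0045,0],[-0.017,0.031,-0.0045,0],[-0.017,0.031,-0.0045,0],[-0.017,0.031,-0.0045,0],[-0.017,0.031,-0.0045,0],[-0.017,0.031,-0.0045,0],[-0.017,0.031,-0.0045,0],[-0.017,0.031,-0.0045,0]]' >/dev/null; python3 -m pendant '[[-0.017,0.031,-0.0045,0],[-0.017,0.031,-0.0045,0],[0,0,0,0],[0,0,0,0],[0,0,0,0]]'
python3 - <<'E'
from h import *
c=cam('wrist','w4');cv2.imwrite('pics/w4b.png',cv2.resize(c['img'][:,:,::-1],(800,600),interpolation=cv2.INTER_CUBIC)[0:400])
E
```

```text
p1 [[0.5112232698627678, 0.05308777083165644], [0.5093216582482476, 0.08176731710377448], [0.5131656408835616, 0.02386230321631691], [0.5399158668718558, 0.05500934808273362], [0.4804648108225916, 0.05102756045675666]]
lug [[75.0, -88.8], [75.2, -114.1], [67.4, -114.8], [67.3, -89.4]] [ 0.5994 -0.0432]
flag [[52.8, -125.1], [53.4, -151.0], [45.9, -151.9], [45.3, -126.4]] [ 0.58   -0.0814]
wingend [[83.2, -172.7], [19.9, -175.2]] [ 0.5845 -0.1165]
traylip [[26.1, 39.3], [26.7, -36.7], [-48.7, -38.9], [-49.3, 38.5]] [0.5102 0.0534]
boltend [[50.0, -204.7]] [ 0.5851 -0.1473]
time: 8.85
ee_pos: [0.3595, -0.2669, 0.2333]
eef_rot: [0.999, 0.034, -0.001, -0.001]
ft_force: [-0.1, -0.4, 0.3]
width: 0.0867
grip_force: 0.0
```

View pics/w4b.png

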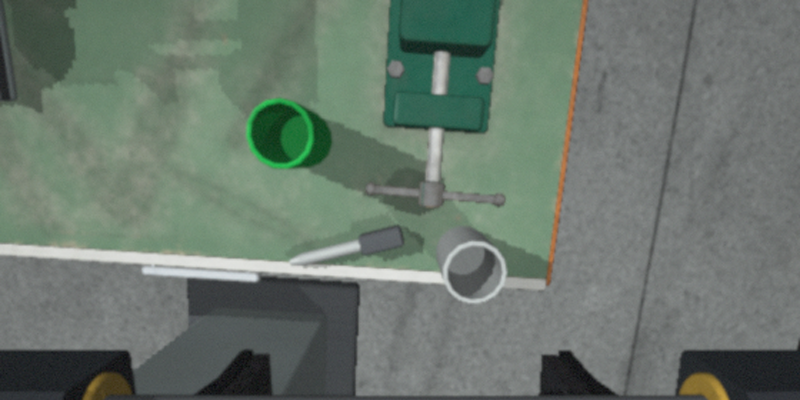

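pot_3's rim is centred at (474,271). The pin tip is at (293,261) and its grip block runs from (360,245) to (403,236).

```bash
python3 - <<'E'
from h import *
np.set_printoptions(precision=4,suppress=True)
c=cam('wrist');g=lambda p:np.array(p,float)*.7
W=toz(c,g([[474,271],[441,271],[507,271],[474,240],[474,303]]),.076)[:,:2];print('p3',W.tolist())
W=toz(c,g([[293,261],[403,235],[381,241],[360,245]]),.008)[:,:2];print('pin',W.tolist())
delta(W[0,0],W[0,1],.066)
p=toz(c,g([[474,271]]),.076)[0];delta(p[0],p[1],.066,.067)
E
```

```text
p3 [[0.3687606310496681, -0.3055312989790704], [0.3674367322392936, -0.2862831929647968], [0.3700896739323259, -0.32479937893515], [0.3868687654544656, -0.30371450126517113], [0.349504533090626, -0.3074709027172478]]
pin [[0.35415920474960927, -0.18621065657361024], [0.37790256092534064, -0.262968399973147], [0.3726331504511715, -0.2478183733141589], [0.36880270467737264, -0.23321425998120232]]
pos [ 0.36   -0.2664  0.2338] yaw 0.0698 width 0.0871 -> delta [-0.0001 -0.0802  0.1679] turn None
pos [ 0.36   -0.2664  0.2338] yaw 0.0698 width 0.0871 -> delta [0.0061 0.0399 0.1677] turn 0.0028
```

```bash
python3 -m pendant '[[0.006,0.02,0,0.003],[0,0.02,0.02,0],[0,0,0.035,0],[0,0,0.035,0],[0,0,0.035,0],[0,0,0.025,0],[0,0,0.018,0],[0,0,0,0]]' 0.75; python3 -m pendant '[[0,0,0,0],[0,0,0,0],[0,0,0,0],[0,0,0,0],[0,0,0,0],[0,0,0,0],[0,0,0,0],[0,0,0,0]]' 0 15;  python3 -m pendant '[[0,0,-0.03,0],[0,0,-0.04,0],[0,0,-0.04,0],[0,0,-0.04,0],[0,0,0,0],[0,0,0,0]]'
python3 - <<'E'
from h import *
c=cam('wrist','w5');cv2.imwrite('pics/w5b.png',cv2.resize(c['img'][:,:,::-1],(800,600),interpolation=cv2.INTER_CUBIC)[100:])
delta(.51,.053,.22,.067)
E
```

```text
time: 9.62
ee_pos: [0.3668, -0.3044, 0.0628]
eef_rot: [0.999, 0.033, -0.002, -0.002]
ft_force: [0.1, 0.2, -0.2]
width: 0.0657
grip_force: 0.0
time: 10.28
ee_pos: [0.3689, -0.3074, 0.0674]
eef_rot: [0.999, 0.032, 0.001, 0.001]
ft_force: [0.3, 1.2, 6.3]
width: 0.0383
grip_force: 15.0
time: 10.78
ee_pos: [0.3692, -0.3079, 0.2188]
eef_rot: [0.999, 0.032, 0.002, 0.002]
ft_force: [0.3, -0.1, -1.8]
width: 0.0386
grip_force: 15.0
pos [ 0.3683 -0.3073  0.2168] yaw 0.0646 width 0.0385 -> delta [ 0.1646 -0.3504 -0.0035] turn -0.0024
```

View pics/w5b.png

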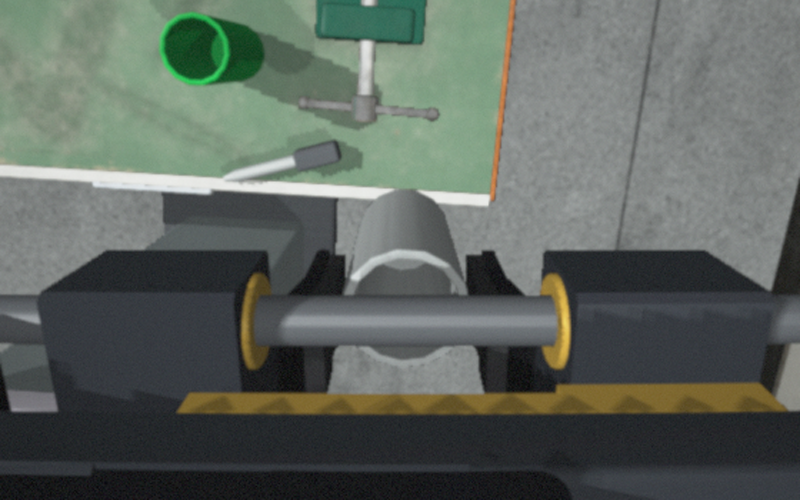

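```bash
python3 -c "
from h import *
c=cam('wrist');z=r.read_state()['ee_pos'][2]+.0086
print(toz(c,np.array([[405,407],[405,350],[405,463]])*.7,z))"
python3 -m pendant '[[0.0139,-0.0292,0,-0.002],[0.0139,-0.0292,0,0],[0.0139,-0.0292,0,0],[0.0139,-0.0292,0,0],[0.0139,-0.0292,0,0],[0.0139,-0.0292,0,0],[0.0139,-0.0292,0,0],[0.0139,-0.0292,0,0]]' >/dev/null; python3 -m pendant '[[0.0139,-0.0292,0,0],[0.0139,-0.0292,0,0],[0.0139,-0.0292,0,0],[0.0139,-0.0292,0,0],[0,0,0,0],[0,0,0,0],[0,0,0,0]]'
python3 -c "
from h import *
delta(.5108,.053,.0855,.067)"
```

```text
[[ 0.36733581 -0.30686557  0.22429127]
 [ 0.38488665 -0.30575024  0.22429127]
 [ 0.34900679 -0.30803034  0.22429127]]
time: 12.13
ee_pos: [0.5106, 0.053, 0.2151]
eef_rot: [0.999, 0.033, -0.001, -0.0]
ft_force: [-0.3, 0.2, -0.7]
width: 0.0384
grip_force: 15.0
pos [0.5106 0.053  0.2151] yaw 0.0669 width 0.0384 -> delta [5.000e-04 1.000e-04 1.296e-01] turn -0.0001
```

```bash
python3 -m pendant '[[0.0015,0,0.03,0],[0,0,0.03,0],[0,0,0.03,0],[0,0,0.02,0],[0,0,0.012,0],[0,0,0,0],[0,0,0,0],[0,0,0,0]]';python3 -m pendant '[[0,0,0.007,0],[0,0,0,0],[0,0,0,0],[0,0,0,0]]'; python3 -m pendant '[[0,0,0,0],[0,0,0,0],[0,0,0,0],[0,0,0,0]]' 0.7;  python3 -m pendant '[[0,0,-0.02,0],[0,0,-0.04,0],[0,0,-0.04,0],[0,0,-0.04,0],[0,0,0,0],[0,0,0,0]]'
python3 - <<'E'
from h import *
c=cam('wrist','w6');cv2.imwrite('pics/w6b.png',cv2.resize(c['img'][:,:,::-1],(800,600),interpolation=cv2.INTER_CUBIC)[0:400])
delta(.57,-.19,.28,.067)
E
```

```text
time: 12.8
ee_pos: [0.5138, 0.0534, 0.0958]
eef_rot: [0.999, 0.033, 0.001, 0.0]
ft_force: [-0.1, -0.8, -1.4]
width: 0.0384
grip_force: 15.0
time: 13.13
ee_pos: [0.5131, 0.0537, 0.0878]
eef_rot: [0.999, 0.033, 0.0, 0.0]
ft_force: [-0.8, 0.1, -0.9]
width: 0.0382
grip_force: 15.0
time: 13.47
ee_pos: [0.5131, 0.0537, 0.0877]
eef_rot: [0.999, 0.033, 0.0, 0.0]
ft_force: [0.4, 0.3, 0.2]
width: 0.0562
grip_force: 0.0
time: 13.97
ee_pos: [0.5141, 0.0539, 0.2299]
eef_rot: [0.999, 0.033, 0.002, 0.0]
ft_force: [-0.5, 0.2, -0.7]
width: 0.061
grip_force: 0.0
pos [0.5132 0.0536 0.228 ] yaw 0.0666 width 0.0612 -> delta [ 0.0406  0.2469 -0.0518] turn -0.0004
```

View pics/w6b.png

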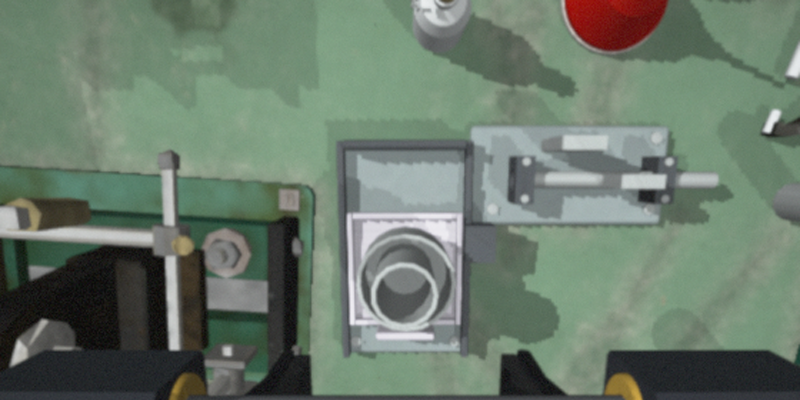

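The small pot is nested, with pot_3's rim at (405,296) inside pot_1. Next is pot_4.

```bash
cat >> h.py <<'E'
def rim(c,x,y,z,rad,win=14,r2=None):
    "refine the rim circle (outer radius rad, inner rad-.003, height z): maximise brightness of the ring against inside and outside"
    g=cv2.GaussianBlur(cv2.cvtColor(c['img'],cv2.COLOR_RGB2GRAY),(0,0),.7).astype(np.float32);a=np.linspace(0,2*np.pi,72,endpoint=False)
    def samp(X,Y,q):
        p=proj(c,np.c_[X+q*np.cos(a),Y+q*np.sin(a),0*a+z]).astype(np.float32)
        return cv2.remap(g,p[:,:1],p[:,1:],cv2.INTER_LINEAR).ravel()
    best=None
    for st,w in((.001,win),(.00025,6)):
        cx,cy=(x,y) if best is None else best[1:]
        for i in range(-w,w+1):
            for j in range(-w,w+1):
                X,Y=cx+i*st,cy+j*st
                s=np.median(2*samp(X,Y,rad-.0015)-samp(X,Y,rad-.0055)-samp(X,Y,rad+.0025))
                if best is None or s>best[0]: best=(s,X,Y)
    return best
E
python3 - <<'E'
from h import *
c=cam('wrist');print(toz(c,np.array([[405,296],[407,276]])*.7,.093)); print('p3',rim(c,.511,.053,.093,.019),'p1',rim(c,.511,.053,.057,.031,6))
E
python3 -m pendant '[[0.0045,0.03,-0.002,0],[0.0045,0.03,0,0],[0.0045,0.03,0,0],[0.0045,0.03,0,0],[0.0045,0.03,0,0],[0.0045,0.03,0,0],[0.0045,0.03,0,0],[0.0045,0.03,0,0]]'; python3 -m pendant '[[0,0,0,0],[0,0,0,0],[0,0,0,0]]'
python3 - <<'E'
from h import *
c=cam('wrist','w7');print('p4',rim(c,.574,-.218,.092,.013))
delta(.574,-.218,.085,.067)
E
```

```text
[[0.51028105 0.05385351 0.093     ]
 [0.52151628 0.05350152 0.093     ]]
p3 (np.float32(152.06445), 0.51125, 0.05475) p1 (np.float32(69.51758), 0.51025, 0.054)
time: 14.73
ee_pos: [0.5642, -0.1847, 0.2276]
eef_rot: [0.999, 0.033, -0.001, -0.0]
ft_force: [0.6, -0.1, 0.4]
width: 0.0607
grip_force: 0.0
time: 14.98
ee_pos: [0.5644, -0.1823, 0.2282]
eef_rot: [0.999, 0.034, -0.001, -0.001]
ft_force: [0.2, 0.5, 0.1]
width: 0.061
grip_force: 0.0
p4 (np.float32(166.19434), 0.5762499999999999, -0.214)
pos [ 0.5646 -0.1818  0.2286] yaw 0.0685 width 0.061 -> delta [0.0071 0.037  0.1436] turn 0.0015
```

```bash
python3 -m pendant '[[0.0094,0.033,0,0.0015],[0,0,0.03,0],[0,0,0.03,0],[0,0,0.03,0],[0,0,0.03,0],[0,0,0.0236,0],[0,0,0,0],[0,0,0,0]]'; python3 -m pendant '[[0,0,0,0],[0,0,0,0],[0,0,0,0],[0,0,0,0],[0,0,0,0],[0,0,0,0],[0,0,0,0],[0,0,0,0]]' 0 15;  python3 -m pendant '[[0,0,-0.03,0],[0,0,-0.04,0],[0,0,-0.04,0],[0,0,-0.04,0],[0,0,0,0],[0,0,0,0],[0,0,0,0]]'
python3 - <<'E'
from h import *
c=cam('wrist','w8');s=r.read_state();p=s['ee_pos'];print('held p4',rim(c,p[0],p[1],p[2]+.092-.0855,.013,8))
delta(.511,.0545,.235,.067)
cv2.imwrite('pics/w8b.png',cv2.resize(c['img'][:,:,::-1],(800,600),interpolation=cv2.INTER_CUBIC)[150:,200:600])
E
```

```text
time: 15.7
ee_pos: [0.5759, -0.2142, 0.0856]
eef_rot: [0.999, 0.034, -0.001, -0.001]
ft_force: [1.0, 0.0, 0.8]
width: 0.0609
grip_force: 0.0
time: 16.37
ee_pos: [0.5766, -0.2156, 0.0863]
eef_rot: [0.999, 0.033, 0.0, 0.0]
ft_force: [-0.6, 0.2, 1.6]
width: 0.0251
grip_force: 15.0
time: 16.95
ee_pos: [0.576, -0.2157, 0.2351]
eef_rot: [0.999, 0.033, -0.001, -0.0]
ft_force: [0.1, -0.7, -2.4]
width: 0.025
grip_force: 15.0
held p4 (np.float32(57.61035), np.float64(0.576933414750216), np.float64(-0.21462595802514914))
pos [ 0.5757 -0.2156  0.2343] yaw 0.0652 width 0.0252 -> delta [-0.0469 -0.2738 -0.0004] turn -0.0018
```

View pics/w8b.png

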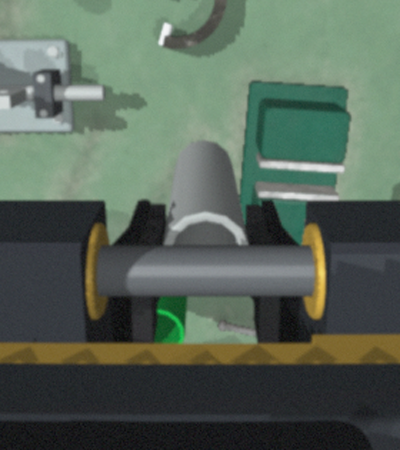

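```bash
python3 -m pendant '[[-0.0047,-0.0274,0,-0.002],[-0.0047,-0.0274,0,0],[-0.0047,-0.0274,0,0],[-0.0047,-0.0274,0,0],[-0.0047,-0.0274,0,0],[-0.0047,-0.0274,0,0],[-0.0047,-0.0274,0,0],[-0.0047,-0.0274,0,0]]' >/dev/null; python3 -m pendant '[[-0.0047,-0.0274,0,0],[-0.0047,-0.0274,0,0],[0,0,0.03,0],[0,0,0,0],[0,0,0,0],[0,0,0,0],[0,0,0,0]]' >/dev/null
python3 -c "
from h import *
delta(.5113,.0545,.11,.067)
c=cam('wrist','w9');print('p1',rim(c,.511,.053,.057,.031,6),'p3',rim(c,.511,.053,.093,.019,8))
ct=cam('top');print('top p3',rim(ct,.511,.053,.093,.019,8),'p1',rim(ct,.511,.053,.057,.031,6))"
```

```text
pos [0.5117 0.0536 0.2066] yaw 0.0656 width 0.0248 -> delta [-0.0004 -0.0009  0.0966] turn -0.0014
p1 (np.float32(76.390625), 0.50975, 0.05325) p3 (np.float32(142.28906), 0.51175, 0.055)
top p3 (np.float32(49.469727), 0.51125, 0.05425) p1 (np.float32(46.793457), 0.512, 0.05525)
```

```bash
python3 -m pendant '[[-0.0003,-0.001,0.01,0],[0,0,0.01,0],[0,0,0.015,0],[0,0,0,0],[0,0,0,0]]';  python3 -m pendant '[[0,0,0.015,0],[0,0,0.015,0],[0,0,0.015,0],[0,0,0.01,0],[0,0,0.006,0],[0,0,0,0],[0,0,0,0]]'
```

```text
time: 18.77
ee_pos: [0.5101, 0.0554, 0.1699]
eef_rot: [0.999, 0.034, -0.001, -0.0]
ft_force: [-0.4, -0.3, -1.6]
width: 0.0253
grip_force: 15.0
time: 19.35
ee_pos: [0.5111, 0.0556, 0.1104]
eef_rot: [0.999, 0.034, 0.0, -0.0]
ft_force: [-0.4, 0.2, -1.5]
width: 0.0252
grip_force: 15.0
```

```bash
python3 -m pendant '[[0,0,0.0025,0],[0,0,0,0],[0,0,0,0]]';python3 -m pendant '[[0,0,0,0],[0,0,0,0],[0,0,0,0],[0,0,0,0]]' 0.5;  python3 -m pendant '[[0,0,-0.02,0],[0,0,-0.04,0],[0,0,-0.04,0],[0,0,-0.02,0],[0,0,0,0],[0,0,0,0]]'
python3 - <<'E'
from h import *
c=cam('wrist','w10');cv2.imwrite('pics/w10b.png',cv2.resize(c['img'][:,:,::-1],(800,600),interpolation=cv2.INTER_CUBIC)[0:400])
print('p4',rim(c,.511,.054,.113,.013,8),'p3',rim(c,.511,.053,.093,.019,8),'p1',rim(c,.511,.053,.057,.031,6))
delta(.38,-.20,.22,.067)
E
```

```text
time: 19.6
ee_pos: [0.5111, 0.0556, 0.1079]
eef_rot: [0.999, 0.034, 0.0, 0.0]
ft_force: [0.0, -0.5, -1.3]
width: 0.0255
grip_force: 15.0
time: 19.93
ee_pos: [0.511, 0.0556, 0.1076]
eef_rot: [0.999, 0.034, 0.0, 0.0]
ft_force: [0.5, -0.3, 0.6]
width: 0.0406
grip_force: 0.0
time: 20.43
ee_pos: [0.5114, 0.0556, 0.2286]
eef_rot: [0.999, 0.034, 0.001, 0.0]
ft_force: [-0.8, -0.8, 0.5]
width: 0.0435
grip_force: 0.0
p4 (np.float32(189.66846), 0.51025, 0.057) p3 (np.float32(126.8584), 0.51175, 0.05525) p1 (np.float32(73.48926), 0.50975, 0.0535)
pos [0.5107 0.0554 0.2273] yaw 0.0672 width 0.0432 -> delta [-0.1476  0.2461  0.0074] turn 0.0002
```

View pics/w10b.png

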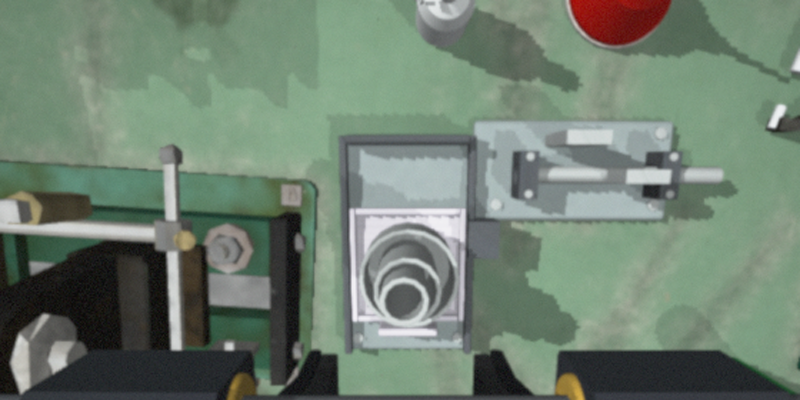

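All three pots are nested and upright. The pin lies next to the vise handle and the green pot, so I'll check those clearances from the pictures I already have.

```bash
python3 - <<'E'
from h import *
np.set_printoptions(precision=4,suppress=True)
c=cam('wrist');s=r.read_state();T=R.from_quat(s['eef_rot']).as_matrix()
off=T.T@(np.array(c['xyz'])-s['ee_pos']);rel=T.T@rot(c);print(off,s['joint_positions'])
yaw=.0698;M=np.array([[np.cos(yaw),np.sin(yaw),0],[np.sin(yaw),-np.cos(yaw),0],[0,0,-1]])
c4=dict(c);c4['xyz']=np.array([.36,-.2664,.2338])+M@off;c4['attitude']=M@rel
cs=cam('scene')
def tri(w,sc):
    A=[(np.array(c4['xyz']),ray(c4,[np.array(w)*.7])[0]),(np.array(cs['xyz']),ray(cs,[np.array(sc)/(800/280)+[160,130]])[0])]
    L=0;b=0
    for o,d in A:
        d=d/np.linalg.norm(d);P=np.eye(3)-np.outer(d,d);L=L+P;b=b+P@o
    return np.linalg.solve(L,b)
print('bar near',tri([370,188],[577,240]),'far',tri([500,199],[628,172]),'pin tip chk',tri([293,261],[615,292]),'jaw',tri([495,50],[521,141]))
print(toz(c4,np.array([[370,188]])*.7,.03),toz(c4,np.array([[293,261],[403,235],[381,241]])*.7,.008))
E
```

```text
[ 0.0683 -0.0004 -0.1523] [ 0.4984  0.1574 -0.7562  1.7287  0.1118  1.3008 -1.7851]
bar near [ 0.4084 -0.2393  0.0114] far [ 0.4073 -0.3246  0.0375] pin tip chk [ 0.3523 -0.1873  0.0073] jaw [ 0.4959 -0.3084  0.0502]
[[ 0.4108 -0.2397  0.03  ]] [[ 0.3551 -0.1863  0.008 ]
 [ 0.3789 -0.2632  0.008 ]
 [ 0.3737 -0.248   0.008 ]]
```

```bash
python3 -m pendant '[[-0.0158,0.0291,0,0],[-0.0158,0.0291,0,0],[-0.0158,0.0291,0,0],[-0.0158,0.0291,0,0],[-0.0158,0.0291,0,0],[-0.0158,0.0291,0,0],[-0.0158,0.0291,0,0],[-0.0158,0.0291,0,0]]' 0.28 >/dev/null; python3 -m pendant '[[-0.0158,0.0291,0,0],[-0.0158,0.0291,0,0],[0,0,0,-0.1128],[0,0,0,-0.1128],[0,0,0,-0.1128],[0,0,0,-0.1128],[0,0,0,-0.1128],[0,0,0,-0.1128]]' >/dev/null;  python3 -m pendant '[[0,0,0,-0.1128],[0,0,0,-0.1128],[0,0,0,-0.1128],[0,0,0,-0.1128],[0,0,0,-0.1128],[0,0,0,-0.1128],[0,0,0,-0.1128],[0,0,0,-0.1128]]' >/dev/null; python3 -m pendant '[[0,0,0,-0.1128],[0,0,0,-0.1128],[0,0,0,0],[0,0,0,0],[0,0,0,0]]'
python3 -c "
from h import *
delta(.3725,-.2452,.02,1.871)
print(r.read_state()['joint_positions'])
c=cam('wrist','w11');cv2.imwrite('pics/w11b.png',cv2.resize(c['img'][:,:,::-1],(800,600),interpolation=cv2.INTER_CUBIC)[0:400])"
```

```text
time: 23.0
ee_pos: [0.3725, -0.2453, 0.2269]
eef_rot: [0.594, 0.804, -0.0, -0.001]
ft_force: [1.0, 0.7, 0.6]
width: 0.024
grip_force: 0.0
pos [ 0.3725 -0.2453  0.2269] yaw 1.8684 width 0.024 -> delta [-1.000e-04  1.000e-04  2.069e-01] turn -0.0026
[ 0.87193208 -0.0413259  -0.37829504  1.89687014 -0.01605863  1.28417809
  0.79604556]
```

View pics/w11b.png

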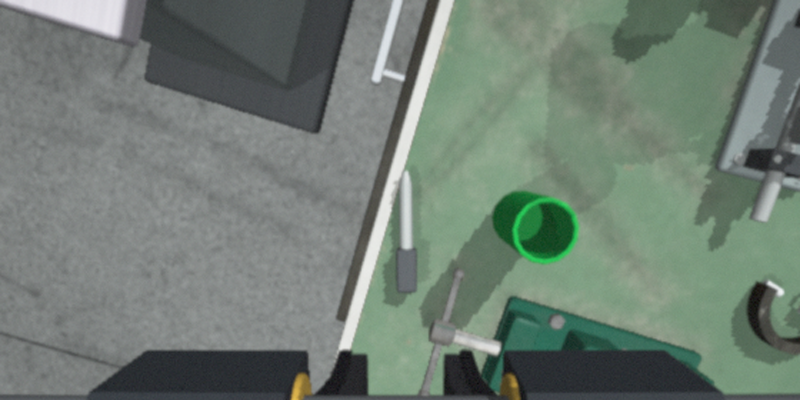

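```bash
python3 - <<'E'
from h import *
c=cam('wrist');g=lambda p:np.array(p,float)*.7
t=toz(c,g([[405,171]]),.008)[0];e=toz(c,g([[406.5,292]]),.012)[0];f=toz(c,g([[406.5,248]]),.014)[0];print(t,e,f)
d=(t-e)[:2];a=np.arctan2(d[1],d[0]);print('len',np.hypot(*d),'ang',a)
u=d/np.hypot(*d);o=(t[:2]-.067*u+e[:2]+.015*u)/2;print('origin',o,'grip',o+.004*u);p=o+.004*u
delta(p[0],p[1],.02,a)
E
```

```text
[ 0.35328632 -0.18470716  0.008     ] [ 0.37840645 -0.26318565  0.012     ] [ 0.36920461 -0.23321769  0.014     ]
len 0.0824008138434037 ang 1.880580255139447
origin [ 0.37377256 -0.24870879] grip [ 0.37255315 -0.24489919]
pos [ 0.3726 -0.2454  0.2272] yaw 1.8696 width 0.0243 -> delta [4.000e-04 1.000e-04 2.072e-01] turn -0.011
```

```bash
python3 -m pendant '[[0,0,0.03,-0.008],[0,0,0.04,0],[0,0,0.04,0],[0,0,0.03,0],[0,0,0.02,0],[0,0,0.01,0],[0,0,0.01,0],[0,0,0,0]]'; python3 -m pendant '[[0,0,0.01,0],[0,0,0.008,0],[0,0,0.005,0],[0,0,0,0],[0,0,0,0],[0,0,0,0]]'; python3 -c "
from h import *
delta(.3726,-.2449,.02,1.878)"
```

```text
time: 23.77
ee_pos: [0.3724, -0.2452, 0.0465]
eef_rot: [0.59, 0.807, 0.0, -0.001]
ft_force: [-0.2, -0.2, 0.4]
width: 0.0244
grip_force: 0.0
time: 24.27
ee_pos: [0.373, -0.2456, 0.0248]
eef_rot: [0.59, 0.808, -0.0, 0.0]
ft_force: [-0.6, -0.4, 1.4]
width: 0.0245
grip_force: 0.0
pos [ 0.373  -0.2456  0.0248] yaw 1.8801 width 0.0245 -> delta [ 0.0007 -0.0002  0.0048] turn 0.0021
```

```bash
python3 -m pendant '[[0,0,0.003,0],[0,0,0.002,0],[0,0,0,0],[0,0,0,0]]'; python3 -m pendant '[[0,0,0,0],[0,0,0,0],[0,0,0,0],[0,0,0,0],[0,0,0,0],[0,0,0,0]]' 0 40; python3 -m pendant '[[0,0,-0.01,0],[0,0,-0.03,0],[0,0,-0.04,0],[0,0,-0.04,0],[0,0,-0.01,0],[0,0,0,0],[0,0,0,0],[0,0,0,0]]'; python3 -c "
from h import *
delta(.42,.01,.15,.067)
print(r.read_state()['joint_positions'])
c=cam('wrist','w12');cv2.imwrite('pics/w12b.png',cv2.resize(c['img'][:,:,::-1],(800,600),interpolation=cv2.INTER_CUBIC)[100:,150:650])"
```

```text
time: 24.6
ee_pos: [0.3727, -0.2454, 0.0194]
eef_rot: [0.59, 0.808, -0.0, -0.0]
ft_force: [0.4, -0.4, -0.2]
width: 0.0245
grip_force: 0.0
time: 25.1
ee_pos: [0.3729, -0.2454, 0.0196]
eef_rot: [0.59, 0.808, -0.0, 0.0]
ft_force: [-0.6, -0.3, 0.8]
width: 0.0137
grip_force: 40.0
time: 25.77
ee_pos: [0.372, -0.245, 0.1483]
eef_rot: [0.59, 0.808, -0.0, -0.001]
ft_force: [0.0, -0.5, -0.9]
width: 0.0135
grip_force: 40.0
pos [ 0.372  -0.245   0.1483] yaw 1.8801 width 0.0135 -> delta [ 0.2283  0.1234 -0.0015] turn 1.8131
[ 0.86993263  0.03050013 -0.39258336  2.00170221  0.01286362  1.11362568
  0.78116715]
```

View pics/w12b.png

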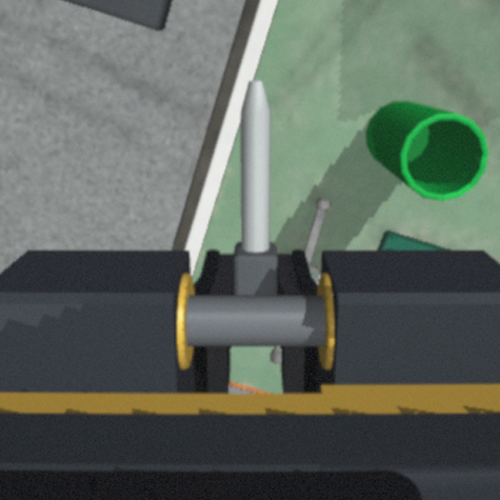

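The pin is held straight, with its tip at (256,82) in the crop. I'll check the machine on the left for clearance before pushing the tray with the pin's tip.

```bash
python3 - <<'E'
from h import *
np.set_printoptions(precision=4,suppress=True)
c=cam('wrist');s=r.read_state();T=R.from_quat(s['eef_rot']).as_matrix()
off=T.T@(np.array(c['xyz'])-s['ee_pos']);rel=T.T@rot(c)
tip=s['ee_pos']+T@[.063,0,.0116];print('tip pred px800',proj(c,[tip])/.7,'seen (406,182)', 'block',proj(c,[s['ee_pos']+T@[.011,0,.004]])/.7)
def at(p,yaw):
    M=np.array([[np.cos(yaw),np.sin(yaw),0],[np.sin(yaw),-np.cos(yaw),0],[0,0,-1]]);q=dict(c);q['xyz']=np.array(p)+M@off;q['attitude']=M@rel;return q
c2=at([.4493,.0439,.1646],.059);c3=at([.5086,.0531,.1901],.0676);cs=cam('scene');ct=cam('top')
def tri(L_):
    L=0;b=0
    for k,uv in L_:
        o=np.array(k['xyz']);d=ray(k,[uv])[0];d=d/np.linalg.norm(d);P=np.eye(3)-np.outer(d,d);L=L+P;b=b+P@o
    return np.linalg.solve(L,b)
g=lambda *p:np.array(p)*.7
print('T top w2/w3',tri([(c2,g(161,268)),(c3,g(205,366))]))
print('rod sq w2/w3',tri([(c2,g(75,102)),(c3,g(137,242))]))
print('knob w2/w3',tri([(c2,g(84,103)),(c3,g(150,249))]))
print('nut w2/w3',tri([(c2,g(155,140)),(c3,g(203,255))]))
print('black block top corner',tri([(c2,g(258,108)),(c3,g(284,218))]))
for z in (.03,.1,.15): print(z,toz(c2,g([205,265],[205,335],[120,260]),z)[:,:2].tolist())
E
```

```text
tip pred px800 [[407.333  184.5311]] seen (406,182) block [[407.4667 358.665 ]]
T top w2/w3 [0.4647 0.159  0.071 ]
rod sq w2/w3 [0.5343 0.1794 0.0951]
knob w2/w3 [0.5335 0.1685 0.1069]
nut w2/w3 [0.5224 0.1639 0.0578]
black block top corner [0.5413 0.1269 0.022 ]
0.03 [[0.4585476907070583, 0.1536001669410776], [0.41858224095069174, 0.15505479791461876], [0.4587090731936881, 0.1999169869924292]]
0.1 [[0.4732803715961254, 0.12795190719895916], [0.44309413934074227, 0.12905060191354056], [0.4734022651129769, 0.1629353815730505]]
0.15 [[0.48380371508831616, 0.10963172166887458], [0.4606026381907784, 0.1104761761984847], [0.4838974021981832, 0.13651994913063709]]
```

```bash
python3 -m pendant '[[0,0,0,0.1133],[0,0,0,0.1133],[0,0,0,0.1133],[0,0,0,0.1133],[0,0,0,0.1133],[0,0,0,0.1133],[0,0,0,0.1133],[0,0,0,0.1133]]' >/dev/null; python3 -m pendant '[[0,0,0,0.1133],[0,0,0,0.1133],[0,0,0,0.1133],[0,0,0,0.1133],[0,0,0,0.1133],[0,0,0,0.1133],[0,0,0,0.1133],[0,0,0,0.1133]]';  python3 -m pendant '[[0.0087,-0.028,0,0],[0.0087,-0.028,0,0],[0.0087,-0.028,0,0],[0.0087,-0.028,0,0],[0.0087,-0.028,0,0],[0.0087,-0.028,0,0],[0.0087,-0.028,0,0],[0.0087,-0.028,0,0]]' >/dev/null; python3 -m pendant '[[0.0087,-0.028,0,0],[0.0087,-0.028,0,0],[0,0,0,0],[0,0,0,0],[0,0,0,0]]'
python3 -c "
from h import *
delta(.4003,.0374,.0396,.067)
print(r.read_state()['joint_positions'])"
```

```text
time: 27.3
ee_pos: [0.3724, -0.2452, 0.1488]
eef_rot: [1.0, 0.031, -0.001, -0.0]
ft_force: [0.5, 0.3, -0.4]
width: 0.0134
grip_force: 40.0
time: 28.38
ee_pos: [0.4403, 0.0393, 0.1489]
eef_rot: [0.999, 0.034, -0.001, -0.0]
ft_force: [0.1, -0.5, -1.0]
width: 0.0131
grip_force: 40.0
pos [0.4403 0.0393 0.1489] yaw 0.0673 width 0.0131 -> delta [-0.0399 -0.0008  0.1093] turn 0.0003
[ 0.51064884  0.04202273 -0.70593504  1.9955018   0.03011094  1.11552353
 -1.71162069]
```

```bash
python3 -m pendant '[[-0.02,0,0,0],[-0.02,0,0,0],[0,0,0,0],[0,0,0.02,0],[0,0,0.02,0],[0,0,0,0],[0,0,0,0]]';python3 -c "
from h import *
delta(.4003,.0374,.0396,.067)
print(r.read_state()['joint_positions'])"
```

```text
time: 28.97
ee_pos: [0.4002, 0.0364, 0.1091]
eef_rot: [0.999, 0.033, -0.001, -0.0]
ft_force: [-0.2, 0.6, -0.3]
width: 0.0135
grip_force: 40.0
pos [0.4002 0.0364 0.1091] yaw 0.0662 width 0.0135 -> delta [ 0.0003 -0.0009  0.0695] turn -0.0008
[ 0.52475093 -0.00695864 -0.71324847  2.12795958 -0.00617648  1.02093321
 -1.68985339]
```

Reach is fine. I'll descend and push.

```bash
python3 -m pendant '[[0,-0.0008,0.02,0],[0,0,0.02,0],[0,0,0.02,0],[0,0,0.0095,0],[0,0,0,0],[0,0,0,0],[0,0,0,0]]';python3 -m pendant '[[0.003,0,0,0],[0.003,0,0,0],[0.003,0,0,0],[0.003,0,0,0],[0,0,0,0],[0,0,0,0]]'
python3 -c "
from h import *
delta(.4003,.0374,.0396,.067)"
```

```text
time: 29.55
ee_pos: [0.4017, 0.0379, 0.0412]
eef_rot: [0.999, 0.034, 0.001, 0.0]
ft_force: [0.5, 0.6, -1.2]
width: 0.0135
grip_force: 40.0
time: 30.05
ee_pos: [0.4133, 0.0389, 0.0401]
eef_rot: [0.999, 0.034, 0.0, -0.0]
ft_force: [-0.1, 0.1, -0.9]
width: 0.0133
grip_force: 40.0
pos [0.4133 0.0389 0.0401] yaw 0.0674 width 0.0133 -> delta [-0.0131  0.0006  0.0005] turn 0.0004
```

```bash
python3 -m pendant '[[0.004,0,0,0],[0.004,0,0,0]]'; python3 -m pendant '[[0.004,0,0,0],[0.004,0,0,0]]';python3 -m pendant '[[0.004,0,0,0],[0.004,0,0,0]]'
python3 -c "
from h import *
c=cam('wrist','w13');ct=cam('top')
for n,k in(('w',c),('t',ct)): print(n,'p4',rim(k,.515,.056,.113,.013,14),'p3',rim(k,.515,.055,.093,.019,14),'p1',rim(k,.515,.055,.057,.031,14))"
```

```text
time: 30.22
ee_pos: [0.4205, 0.0392, 0.0398]
eef_rot: [0.999, 0.034, -0.0, 0.0]
ft_force: [-1.8, 1.0, 0.2]
width: 0.0133
grip_force: 40.0
time: 30.38
ee_pos: [0.429, 0.0398, 0.0399]
eef_rot: [0.999, 0.034, -0.0, 0.0]
ft_force: [-2.1, 0.1, -0.2]
width: 0.0133
grip_force: 40.0
time: 30.55
ee_pos: [0.437, 0.0404, 0.0399]
eef_rot: [0.999, 0.034, -0.0, -0.0]
ft_force: [-2.6, 0.7, -0.1]
width: 0.0131
grip_force: 40.0
w p4 (np.float32(84.854004), 0.51425, 0.046) p3 (np.float32(57.379883), 0.5125, 0.04675) p1 (np.float32(21.72754), 0.50925, 0.04575)
t p4 (np.float32(11.530762), 0.50275, 0.05775) p3 (np.float32(16.629395), 0.51325, 0.057999999999999996) p1 (np.float32(21.921875), 0.529, 0.04075)
```

```bash
python3 -m pendant '[[0.004,0,0,0],[0.004,0,0,0],[0.003,0,0,0]]'; python3 -m pendant '[[0.003,0,0,0],[0.003,0,0,0]]'; python3 -c "
from h import *
c=cam('wrist','w14');ct=cam('top')
p=[.545,.0575]
for n,k in(('w',c),('t',ct)): print(n,'p4',rim(k,*p,.113,.013,14),'p3',rim(k,*p,.093,.019,14),'p1',rim(k,*p,.057,.031,14))"
```

```text
time: 30.9
ee_pos: [0.4463, 0.0408, 0.0394]
eef_rot: [0.999, 0.034, -0.002, 0.0]
ft_force: [-15.4, -0.6, 2.0]
width: 0.0136
grip_force: 40.0
time: 31.07
ee_pos: [0.4475, 0.0408, 0.0376]
eef_rot: [0.999, 0.034, -0.007, 0.001]
ft_force: [-27.8, -0.1, 3.9]
width: 0.0132
grip_force: 40.0
w p4 (np.float32(0.0), 0.531, 0.0455) p3 (np.float32(36.891113), 0.5387500000000001, 0.05625) p1 (np.float32(5.4453125), 0.54625, 0.05425)
t p4 (np.float32(35.79004), 0.552, 0.06075) p3 (np.float32(46.91992), 0.55225, 0.057) p1 (np.float32(35.168945), 0.55125, 0.05625)
```

The push stopped hard after 40 mm. That puts the keeper at the bolt's x of 50 mm, so the tray started 10 mm in and is now home. I'll back off, lift, and check the pin's pose in the grip.

```bash
python3 -m pendant '[[-0.005,0,0,0],[-0.01,0,0,0],[-0.015,0,-0.01,0],[0,0,-0.04,0],[0,0,-0.04,0],[0,0,-0.04,0],[0,0,0,0],[0,0,0,0]]'; python3 -c "
from h import *
np.set_printoptions(precision=2,suppress=True)
c=cam('wrist','w15');s=r.read_state();T=R.from_quat(s['eef_rot']).as_matrix()
print('tip pred',proj(c,[s['ee_pos']+T@[.063,0,.0116]])/.7)
ct=cam('top','t15')
for n,k in(('w',c),('t',ct)): print(n,[tuple(np.round(rim(k,.551,.0565,z,q,10),4)) for z,q in((.113,.013),(.093,.019),(.057,.031))])
a=cv2.resize(c['img'][:,:,::-1],(800,600),interpolation=cv2.INTER_CUBIC)[0:400]
b=cv2.imread('pics/t15.png')[150:270,150:310];b=cv2.resize(b,(267,200))
a[:,:][200:400,533:]=b; cv2.imwrite('pics/w15b.png',a)
delta(0.5,-.1,.15,.067)"
```

```text
time: 31.83
ee_pos: [0.4256, 0.0394, 0.1724]
eef_rot: [0.999, 0.033, 0.003, 0.001]
ft_force: [-0.5, 0.5, -0.9]
width: 0.0134
grip_force: 40.0
tip pred [[406.56 184.17]]
w [(np.float64(75.8125), np.float64(0.5415), np.float64(0.0568)), (np.float64(55.9473), np.float64(0.5532), np.float64(0.0572)), (np.float64(59.5527), np.float64(0.5438), np.float64(0.0538))]
t [(np.float64(89.2119), np.float64(0.552), np.float64(0.0595)), (np.float64(58.2886), np.float64(0.5528), np.float64(0.0582)), (np.float64(58.3281), np.float64(0.5525), np.float64(0.057))]
pos [0.42 0.04 0.17] yaw 0.0671 width 0.0138 -> delta [0.07 0.14 0.02] turn 0.0001
```

View pics/w15b.png

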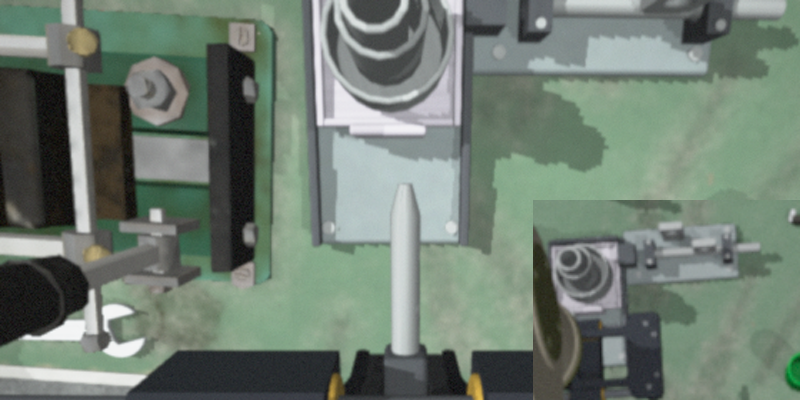

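The pin has not slipped: its tip is at (405,184) and the prediction was (406.6,184.2). The tray is home with the pots upright. From here I work numerically. Next I move over the lug and flag and fit their top faces.

```bash
python3 -m pendant '[[0.0145,0.0238,0,0],[0.0145,0.0238,0,0],[0.0145,0.0238,0,0],[0.0145,0.0238,0,0],[0.0145,0.0238,0,0],[0.0145,0.0238,0,0],[0,0,0,0],[0,0,0,0]]' >/dev/null;python3 -m pendant '[[0,0,0,0],[0,0,0,0]]'
cat >> h.py <<'E'
def rect(c,x,y,z,a,lx,ly,w=10):
    "fit a bright lx x ly rectangle (rack axes, height z) near world x,y: inside minus a 2 mm frame outside"
    g=cv2.GaussianBlur(cv2.cvtColor(c['img'],cv2.COLOR_RGB2GRAY),(0,0),.6).astype(np.float32)
    M=np.array([[np.cos(a),-np.sin(a)],[np.sin(a),np.cos(a)]])
    U,V=np.meshgrid(np.linspace(-.42,.42,9)*lx,np.linspace(-.46,.46,21)*ly);I=np.c_[U.ravel(),V.ravel()]
    t=np.linspace(-.5,.5,21);e=.0018
    sides=[np.c_[0*t+sx*(lx/2+e),t*ly] for sx in(-1,1)]+[np.c_[t*lx,0*t+sy*(ly/2+e)] for sy in(-1,1)]
    def val(P,X,Y):
        p=proj(c,np.c_[P@M.T+[X,Y],np.full(len(P),z)]).astype(np.float32);return cv2.remap(g,p[:,:1],p[:,1:],cv2.INTER_LINEAR).mean()
    best=None
    for st,n in((.001,w),(.00025,5)):
        cx,cy=(x,y) if best is None else best[1:]
        for i in range(-n,n+1):
            for j in range(-n,n+1):
                X,Y=cx+i*st,cy+j*st;s=val(I,X,Y)-np.mean([val(q,X,Y) for q in sides])
                if best is None or s>best[0]: best=(s,X,Y)
    return best
O=np.array([.5215,.0536]);YAW=.067
MM=np.array([[np.cos(YAW),-np.sin(YAW)],[np.sin(YAW),np.cos(YAW)]])
def loc(p): return ((np.array(p)-O)@MM*1000).round(1)
def wor(p): return O+MM@(np.array(p)/1000)
E
python3 - <<'E'
from h import *
c=cam('wrist','w16');ct=cam('top','t16')
for n,k in(('w',c),('t',ct)):
    for nm,p in(('lug',(71,-102)),('flag',(49.5,-140))):
        b=rect(k,*wor(p),.06,YAW,.008,.026,8);print(n,nm,b,loc(b[1:]))
    b=rect(k,*wor((50,-52)),.034,YAW,.024,.02,8) if n=='w' else None
delta(.52,-.1,.17,.067)
E
```

```text
time: 32.77
ee_pos: [0.5195, -0.096, 0.1692]
eef_rot: [0.999, 0.034, -0.001, -0.0]
ft_force: [0.2, 0.1, -0.6]
width: 0.0134
grip_force: 40.0
w lug (np.float32(61.4675), np.float64(0.602419588281297), np.float64(-0.04366770485954501)) [  74.2 -102.5]
w flag (np.float32(51.70099), np.float64(0.5820119225771129), np.float64(-0.08252186826850105)) [  51.3 -139.9]
t lug (np.float32(1.1925812), np.float64(0.6061695882812971), np.float64(-0.03491770485954501)) [ 78.6 -94. ]
t flag (np.float32(0.97654724), np.float64(0.5820119225771129), np.float64(-0.08327186826850105)) [  51.2 -140.6]
pos [ 0.5197 -0.0963  0.1697] yaw 0.0687 width 0.0134 -> delta [ 0.      0.0037 -0.0003] turn 0.0017
```

```bash
python3 - <<'E'
from h import *
c=cam('wrist');ct=cam('top');cs=cam('scene')
g=lambda q:np.array(q,float)/(738/320.)+[130,90]
print('can base near edge',toz(ct,g([[270,122],[234,92],[306,90]]),0)[:,:2].tolist())
for n,k in(('wrist',c),('top',ct),('scene',cs)):
    for d in r.outline_of('oil_can',n)[:2]:
        m=d['mask'];ys,xs=np.nonzero(m);i=ys.argmax();print(n,round(float(d['score']),2),np.round(d['bbox']),'lowest px on z=0',toz(k,[[xs[i],ys[i]]],0)[0,:2])
b=rect(c,*wor((71,-102)),.06,YAW,.008,.026,6);print(loc(b[1:]))
E
```

```text
can base near edge [[0.6643891522098024, -0.06866918005171246], [0.6920637096346224, -0.03674865312203243], [0.6937235621812161, -0.10005765277359745]]
wrist 0.6 [265.   8.  63.  16.] lowest px on z=0 [ 0.66207136 -0.06308688]
scene 0.51 [210. 208.  16.  29.] lowest px on z=0 [ 0.68913539 -0.032281  ]
[  74.  -102.2]
```

```bash
python3 -m pendant '[[0.029,0.0173,0,0.0015],[0.029,0.0173,0,0],[0,0,0.03,0],[0,0,0.03,0],[0,0,0.03,0],[0,0,0.015,0],[0,0,0,0],[0,0,0,0]]'; python3 -c "
from h import *
print(loc(r.read_state()['ee_pos'][:2]))
delta(.5797,-.1269,.06,.067)"
```

```text
time: 33.83
ee_pos: [0.58, -0.1277, 0.0648]
eef_rot: [0.999, 0.033, -0.001, -0.0]
ft_force: [0.1, -0.2, -0.0]
width: 0.0133
grip_force: 40.0
[  46.3 -184.8]
pos [ 0.58   -0.1277  0.0648] yaw 0.0659 width 0.0133 -> delta [-0.0003 -0.0008  0.0048] turn -0.0011
```

```bash
python3 -m pendant '[[0,0,0.0045,0],[0,-0.005,0,0],[0,-0.006,0,0],[0,-0.006,0,0],[0,-0.006,0,0]]'; python3 -m pendant '[[0,-0.005,0,0],[0,-0.005,0,0]]';python3 -m pendant '[[0,-0.004,0,0],[0,-0.004,0,0]]'; python3 -c "
from h import *
print(loc(r.read_state()['ee_pos'][:2]))"
```

```text
time: 34.25
ee_pos: [0.5793, -0.1047, 0.0614]
eef_rot: [0.999, 0.033, 0.001, 0.001]
ft_force: [0.9, -3.0, 1.3]
width: 0.0132
grip_force: 43.4
time: 34.42
ee_pos: [0.5785, -0.0949, 0.0611]
eef_rot: [0.999, 0.033, 0.001, 0.0]
ft_force: [0.3, -2.9, 0.6]
width: 0.0137
grip_force: 43.4
time: 34.58
ee_pos: [0.5778, -0.0868, 0.0607]
eef_rot: [0.999, 0.033, 0.0, 0.0]
ft_force: [1.7, -2.7, 1.7]
width: 0.0134
grip_force: 43.3
[  46.8 -143.8]
```

Bolt is moving at about 3 N. I'll carry on to the stop.

```bash
python3 -m pendant '[[0,-0.003,0,0],[0,-0.002,0,0]]'; python3 -m pendant '[[0,-0.002,0,0],[0,-0.001,0,0]]';python3 -m pendant '[[0,-0.001,0,0],[0,-0.001,0,0]]'; python3 -c "
from h import *
print(loc(r.read_state()['ee_pos'][:2]))"
```

```text
time: 34.75
ee_pos: [0.5773, -0.0815, 0.0605]
eef_rot: [0.999, 0.033, 0.0, 0.0]
ft_force: [1.7, -2.6, 1.1]
width: 0.0136
grip_force: 43.1
time: 34.92
ee_pos: [0.5771, -0.0788, 0.0605]
eef_rot: [0.999, 0.033, 0.0, 0.0]
ft_force: [0.8, -3.3, 0.3]
width: 0.0135
grip_force: 43.0
time: 35.08
ee_pos: [0.577, -0.077, 0.0605]
eef_rot: [0.999, 0.033, 0.0, 0.0]
ft_force: [1.1, -2.6, 0.5]
width: 0.0134
grip_force: 43.1
[  46.6 -134. ]
```

```bash
for i in 1 2 3; do python3 -m pendant '[[0,-0.001,0,0],[0,-0.001,0,0]]' | grep -E 'ee_pos|ft'; done; python3 -c "
from h import *
print(loc(r.read_state()['ee_pos'][:2]))"
```

```text
ee_pos: [0.5768, -0.075, 0.0604]
ft_force: [0.8, -2.8, 1.9]
ee_pos: [0.5768, -0.0743, 0.0605]
ft_force: [2.5, -9.0, 1.3]
ee_pos: [0.5767, -0.0741, 0.0605]
ft_force: [2.2, -14.0, 1.0]
[  46.5 -131.1]
```

```bash
python3 -m pendant '[[0,0.005,0,0],[0,0.01,0,0],[0,0,-0.03,0],[0,0,-0.04,0],[-0.025,0,0,0],[-0.025,0,0,0],[-0.0245,-0.02,0,0],[0,-0.0236,0,0]]'>/dev/null; python3 -m pendant '[[0,0,0,0],[0,0,0,0],[0,0,0,0]]'; python3 - <<'E'
from h import *
c=cam('wrist','w17');s=r.read_state();print(loc(s['ee_pos'][:2]))
for nm,p in(('lug',(72,-102)),('flag',(50,-101))):
    b=rect(c,*wor(p),.06,YAW,.008,.026,6);print(nm,b[0],loc(b[1:]))
T=R.from_quat(s['eef_rot']).as_matrix();t=s['ee_pos']+T@[.063,0,.0116];print('tip pred',loc(t[:2]),t[2],proj(c,[t]))
# tip: bright shank pixels
u,v=proj(c,[t])[0];g=cv2.cvtColor(c['img'],cv2.COLOR_RGB2GRAY).astype(int)
for k in(-8,-4,-1,2,6,12,20,30): print(k,g[int(v)+k,int(u)-12:int(u)+13].tolist())
E
```

```text
time: 36.5
ee_pos: [0.5004, -0.0476, 0.1304]
eef_rot: [0.999, 0.033, -0.0, -0.0]
ft_force: [-0.9, 0.8, -1.1]
width: 0.0132
grip_force: 40.0
[-27.8 -99.9]
lug 57.58223 [  73.7 -102.4]
flag 70.3589 [  51.7 -102.1]
tip pred [  35.2 -100. ] 0.1186698425079107 [[285.27447321 125.8545692 ]]
-8 [118, 118, 117, 117, 120, 123, 132, 138, 142, 140, 140, 140, 140, 138, 140, 139, 140, 139, 137, 138, 141, 151, 180, 189, 191]
-4 [116, 118, 118, 116, 116, 119, 133, 137, 137, 138, 140, 139, 139, 140, 138, 137, 139, 140, 142, 139, 140, 152, 182, 192, 193]
-1 [119, 119, 120, 117, 116, 123, 135, 138, 137, 138, 135, 141, 138, 140, 140, 141, 139, 138, 142, 140, 139, 153, 180, 191, 189]
2 [139, 139, 135, 128, 133, 135, 140, 145, 143, 140, 140, 140, 140, 138, 138, 137, 140, 141, 139, 138, 142, 152, 182, 192, 190]
6 [138, 140, 139, 140, 148, 173, 197, 210, 215, 215, 211, 199, 184, 164, 138, 123, 126, 138, 140, 142, 154, 182, 192, 194, 192]
12 [188, 191, 182, 175, 188, 201, 210, 216, 215, 214, 212, 200, 183, 174, 156, 137, 123, 128, 161, 173, 176, 188, 191, 192, 190]
20 [145, 155, 181, 198, 204, 211, 202, 175, 199, 212, 212, 200, 192, 183, 169, 151, 135, 123, 115, 121, 145, 152, 148, 144, 142]
30 [154, 183, 194, 202, 207, 210, 211, 210, 213, 211, 210, 203, 193, 183, 170, 159, 147, 137, 130, 128, 125, 141, 157, 162, 163]
```

```bash
python3 -m pendant '[[0,0.003,0.02,0],[0,0,0.02,0],[0,0,0.02,0],[0,0,0.01,0],[0,0,0,0],[0,0,0,0],[0,0,0,0]]' | grep ee_pos; python3 -m pendant '[[0,0,0,0]]' | grep ee_pos; python3 - <<'E'
from h import *
s=r.read_state();print(loc(s['ee_pos'][:2]));w=wor((-27.8,-103.0));delta(w[0],w[1],.0564,.067)
E
```

```text
ee_pos: [0.5013, -0.0504, 0.0614]
ee_pos: [0.5014, -0.0505, 0.0616]
[ -27.1 -102.5]
pos [ 0.5014 -0.0505  0.0616] yaw 0.0656 width 0.0134 -> delta [-0.0008  0.0005  0.0052] turn -0.0014
```

```bash
python3 -m pendant '[[0,0.0005,0.005,-0.001],[0,0,0,0],[0,0,0,0],[0,0,0,0]]' | grep ee_pos; for i in 1; do python3 -m pendant '[[0.004,0,0,0],[0.004,0,0,0],[0,0,0,0]]'| grep -E 'ee_pos|ft'; python3 -m pendant '[[0.003,0,0,0],[0.003,0,0,0]]'| grep -E 'ee_pos|ft'; python3 -m pendant '[[0.002,0,0,0],[0.002,0,0,0]]'| grep -E 'ee_pos|ft'; done; python3 - <<'E'
from h import *
s=r.read_state();print(loc(s['ee_pos'][:2]))
E
```

```text
ee_pos: [0.5006, -0.0508, 0.0556]
ee_pos: [0.5095, -0.0502, 0.0557]
ft_force: [0.1, 0.0, 0.4]
ee_pos: [0.5148, -0.0499, 0.0555]
ft_force: [0.1, 0.2, -0.8]
ee_pos: [0.5188, -0.0496, 0.0554]
ft_force: [-0.2, 0.3, -1.5]
[  -9.6 -102.8]
```

```bash
python3 -m pendant '[[0.003,0,-0.0006,0],[0.004,0,0,0],[0.004,0,0,0]]'| grep -E 'ee_pos|ft'; python3 -m pendant '[[0.003,0,0,0],[0.003,0,0,0]]'| grep -E 'ee_pos|ft'; python3 -m pendant '[[0.003,0,0,0],[0.002,0,0,0]]'| grep -E 'ee_pos|ft'; python3 - <<'E'
from h import *
s=r.read_state();print(loc(s['ee_pos'][:2]))
E
```

```text
ee_pos: [0.5299, -0.0489, 0.0561]
ft_force: [0.4, -0.5, -1.1]
ee_pos: [0.5359, -0.0484, 0.056]
ft_force: [-0.5, 0.4, -1.1]
ee_pos: [0.5408, -0.0481, 0.056]
ft_force: [0.3, 0.7, -1.3]
[  12.5 -102.8]
```

```bash
python3 -m pendant '[[0.004,0,0,0],[0.004,0,0,0],[0.004,0,0,0]]'| grep -E 'ee_pos|ft'; python3 -m pendant '[[0.003,0,0,0],[0.003,0,0,0]]'| grep -E 'ee_pos|ft'; python3 -m pendant '[[0.002,0,0,0],[0.001,0,0,0]]'| grep -E 'ee_pos|ft';python3 -m pendant '[[0.001,0,0,0],[0.001,0,0,0]]'| grep -E 'ee_pos|ft'; python3 - <<'E'
from h import *
s=r.read_state();print(loc(s['ee_pos'][:2]))
E
```

```text
ee_pos: [0.5529, -0.0474, 0.0561]
ft_force: [0.7, 0.0, -0.6]
ee_pos: [0.5588, -0.0469, 0.056]
ft_force: [-0.6, 0.2, -1.5]
ee_pos: [0.5617, -0.0467, 0.0561]
ft_force: [-0.2, -0.3, -0.2]
ee_pos: [0.5634, -0.0466, 0.056]
ft_force: [0.2, -0.4, -1.5]
[  35.1 -102.8]
```

```bash
python3 -m pendant '[[0.001,0,0,0],[0.001,0,0,0]]'| grep -E 'ee_pos|ft';python3 -m pendant '[[0.001,0,0,0],[0.0005,0,0,0]]'| grep -E 'ee_pos|ft'; python3 - <<'E'
from h import *
s=r.read_state();print(loc(s['ee_pos'][:2]))
E
```

```text
ee_pos: [0.5654, -0.0465, 0.0561]
ft_force: [-1.1, -0.5, -0.7]
ee_pos: [0.5656, -0.0465, 0.0557]
ft_force: [-7.8, -1.3, 2.9]
[  37.3 -102.9]
```

```bash
python3 -m pendant '[[-0.0005,0,0,0],[0,0,0,0],[0,0,0,0],[0,0,0,0],[0,0,0,0]]' 0.3 | grep -E 'ee_pos|ft|width'; python3 -m pendant '[[0,0,-0.005,0],[0,0,-0.02,0],[0,0,-0.04,0],[0,0,-0.04,0],[-0.03,0,-0.03,0],[-0.03,0,0,0],[-0.02,0,0,0],[0,0,0,0]]' | grep -E 'ee_pos|ft'; python3 -m pendant '[[0,0,0,0],[0,0,0,0]]' >/dev/null
python3 - <<'E'
from h import *
np.set_printoptions(precision=3,suppress=True)
c=cam('wrist','w18');ct=cam('top','t18');s=r.read_state();print(loc(s['ee_pos'][:2]),s['ee_pos'])
for nm,p in(('lug',(73,-102)),('flag',(51,-102))):
    b=rect(c,*wor(p),.06,YAW,.008,.026,5);print(nm,b[0],loc(b[1:]))
for n,k in(('w',c),('t',ct)): print(n,[(round(float(b[0])),*loc(b[1:])) for b in (rim(k,.551,.0565,z,q,8) for z,q in((.113,.013),(.093,.019),(.057,.031)))])
for n in('wrist','top'):
    for d in r.outline_of('lock_pin',n)[:2]:
        m=d['mask'];ys,xs=np.nonzero(m);k=c if n=='wrist' else ct
        q=[[xs.mean(),ys.mean()],[xs[ys.argmax()],ys.max()],[xs[ys.argmin()],ys.min()]];print(n,round(float(d['score']),2),np.round(d['bbox']),[loc(t[:2]).tolist() for t in toz(k,q,.044)])
# profile along pin axis at z=.044
X=np.arange(10,110,3);P=np.array([[*wor((x,-102.4)),.046] for x in X]);g=cv2.cvtColor(c['img'],cv2.COLOR_RGB2GRAY)
p=proj(c,P).astype(np.float32);v=cv2.remap(g,p[:,:1],p[:,1:],cv2.INTER_LINEAR).ravel();print(list(zip(X.tolist(),v.tolist())))
E
```

```text
ee_pos: [0.5667, -0.0463, 0.0562]
ft_force: [0.1, -0.1, 0.4]
width: 0.0256
ee_pos: [0.4846, -0.0522, 0.1915]
ft_force: [0.3, -1.0, -0.1]
[ -40.7 -102.6] [ 0.488 -0.051  0.191]
lug 65.60315 [  73.9 -102.8]
flag 84.64484 [  51.5 -102.5]
w [(202, np.float64(31.1), np.float64(4.1)), (110, np.float64(31.5), np.float64(2.3)), (103, np.float64(30.9), np.float64(1.3))]
t [(1, np.float64(22.7), np.float64(2.4)), (1, np.float64(24.5), np.float64(10.3)), (1, np.float64(23.3), np.float64(8.1))]
wrist 0.88 [285.  73.  22. 114.] [[51.1, -102.7], [15.8, -103.6], [98.3, -102.9]]
[(10, 133), (13, 156), (16, 105), (19, 103), (22, 103), (25, 104), (28, 103), (31, 103), (34, 103), (37, 103), (40, 104), (43, 84), (46, 120), (49, 190), (52, 217), (55, 217), (58, 184), (61, 196), (64, 207), (67, 152), (70, 132), (73, 214), (76, 218), (79, 215), (82, 196), (85, 210), (88, 209), (91, 209), (94, 212), (97, 208), (100, 100), (103, 98), (106, 100), (109, 0)]
```

The pin runs from 16 to 98 mm in rack x, through both eyes (the lug's far face is at 78). The pots are nested in the middle of the tray and the bolt is home. I'll hand in.

```bash
python3 -m pendant '[[0,0,0,0],[0,0,0,0],[0,0,0,0]]' >/dev/null; python3 -c "
from h import *
c=cam('wrist');d=r.outline_of('lock_pin','wrist')[0];print(np.round(d['bbox']),r.read_state()['time'])
print(r.close_job())"
```

```text
[286.  70.  24. 117.] 41.6
the job is handed in; nothing more can be done
None
```

The job is handed in at 41.6 s: pots 1, 3 and 4 (pot_2 is absent) are nested upright in the tray, the tray and bolt were pushed to their stops in that order, and the pin is through both eyes; the judge's result was not reported back.

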